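# Close a two-piece storage jar at the food bank table

### The arm

A 6-joint arm with a two-finger parallel gripper is mounted at the origin on the work surface. World frame = base frame: x ahead of the robot, y to its left, z up, the work surface at z = 0. Lengths are in m, angles in degrees, forces in N, time in s.
With the tool pointing down it reaches from about 0.35 to 0.875 m from the base axis. Payload 4.2 kg.
Tool frame: the origin (TCP) lies midway between the tips of the shut fingers; the grasp point (between the pads) lies 19 mm behind it; z points along the fingers, y is the direction in which the jaws open and shut (so a half turn about z gives the same grasp; the last joint's range is limited). The gripper opens to 87 mm and grips with 3 to 60 N. Pads are 19 mm wide; open, the fingers measure 117 mm over their backs; the gripper's body (75 mm by 190 mm) begins 51 mm behind the grasp point.
Start: joints at [-53.022, 22.042, 0.453, 0, -68.411, -14.817], TCP at [0.236, -0.579, 0.223] pointing down, gripper open.
Joint ranges: [-179.83, 179.83], [-69.29, 118.12], [-61.27, 80.66], [-181.25, 117.63], [-171.15, -9.14], [-177.46, 177.46]. Speed limits (degrees/s): [159.86, 159.86, 180, 180, 180, 180].

### API

Orientations are given as a 3x3 rotation matrix whose columns are the frame's x, y, z axes.
In Python, from station import r gives the robot as it stands.
- The arm moves only by the tool servo_tool, never from a script. Its arguments are lists of equal length, an entry for each row: "slide": the shift along the world's x, y, z in units of 60 mm (1.0 is 60 mm), a list of three; "twist": the turn, a rotation vector about the world's x, y, z in units of 6 degrees (1.0 is 6 degrees), a list of three; "gripper": the closure, from 0 (fully open) to 1 (shut). In form: {"slide": [[x, y, z], ...], "twist": [[wx, wy, wz], ...], "gripper": [gripper, ...]}. A call has 1 to 12 rows; each row shifts and turns the commanded pose from where the row before left it; what a row does not reach is not made up. A row lasts 1/8 s, in which the tool goes at most 62.5 mm and 10.7 degrees, less where a joint would pass 70% of its speed; a pose out of reach is approached as far as the arm can. A call is refused whole if a number of a shift passes 1 or a number of a turn 1, either way. A call with a gripper value outside its range is refused whole. The fingers move at their own pace and stop on an object; the grip force is fixed at half the most. Time passes only in rows, so rows that do not move let the fingers close. It gives the time, the measured TCP pose, the force and the opening at its end, in the units of the state.
- r.sense(): the state, without advancing time (a new reading comes with each control period).
- r.capture(name): name is "scene" or "side" or "wrist"; returns a dict with "image" (480x640x3 uint8, blue, green, red), "intrinsics" (3x3 intrinsics, pixels), "k1" (the pictures are not rectified: a ray, as slopes to the right and down, at radius r is drawn at 1 + k1 r^2 times it, then the intrinsics apply), "R" (3x3) and "t" (3): a world point X has camera coordinates R X + t. Camera axes: x right, y down, z forward; pixel columns grow to the right and rows downward; lengths in m; the calibration is good to about 2 mm. A picture is of the moment at which its call begins. There is no depth.
- r.finish_job(): hands the job in, once; it reports no verdict.
The state is a dict: "time_s": time; "joints": joint angles; "joint_velocities": joint speeds; "effort": joint torques, N m; "tcp_pos": TCP position; "ee_rot": TCP orientation; "wrist_force": force on the tool from outside, world axes, zero at the start; "moment": the same for the moment, N m; "gripper_width": opening from 0.0 (shut) to 1.0 (fully open).
Only numpy, scipy, OpenCV 4.12 (cv2) and the standard library are available. Lean on these libraries where they do the work, as an engineer would, in place of code of your own. Each camera call takes 0.05 s, during which the arm holds its last target.

### The job

Close the open storage jar that stands in the holder: first set the loose metal disk flat in the jar's mouth, knob up, and let go of it; then put the screw ring over it and turn it clockwise (seen from above) until it catches the threads and comes up against its stop, so that it firmly clamps the disk. Be gentle: do not ram the disk or crank the ring hard, let go at the end, and leave the food tins and the spread jar where they are.

Things in the scene. Friction and masses are not known exactly. Their poses are not given: they have to be found in the camera images.
- holder: Fixed jar holder: dark steel plate 124 mm across, 10 mm thick, three rubber jaws to 44 mm height; origin at the centre of its underside, z up. It holds a white stoneware jar still: 84 mm across up to 72 mm above the table, shoulder to 94 mm, neck 52 mm across to the mouth at 122 mm. The jar's turn in it (where threads start) varies and is not told by any pose.
- mouth (a point): Centre of the jar's mouth at the level of the rim's top, z up, 122 mm above the table. The mouth has a recess 44.4 mm across and 3 mm deep with a flat black springy rubber seal (33 mm inside, gives 1 mm at about 18 N) on which the disk rests: seated, the disk's underside is 3 mm below the rim and its flat top 3 mm above.
- neck (a point): On the jar's axis 8 mm below the rim, z up. Outside the neck: four equal right-hand thread pieces 90 degrees apart, each 55 degrees long, out to 60 mm across, falling 4.3 mm per radian clockwise, upper faces 3 to 7 mm and lower faces 6 to 10 mm below the rim, ending in a stop. The yaw tells nothing of where they start.
- disk: Loose sealing disk: steel, 42 mm across, 6 mm thick, with an upright black round knob in the middle, 14 mm across and 20 mm high (26 mm overall, about 60 g). Starts flat on the table, knob up. Origin at the centre of its underside, z up.
- ring: Loose aluminium screw ring: 67 mm outside (24 flats), 18 mm high, 62 mm inside, about 90 g; 3 mm thick top with a 30 mm hole that the knob passes. Four lugs 8 mm long, 3 mm high stand inward at its lower edge (54.4 mm between opposite ones), at its +x, +y, -x, -y. Starts on the table, top up, as it is used. Origin at the centre of its underside, z up.
- ring_top (a point): Centre of the ring's top face, 18 mm above its underside. Put on the jar, the ring may rest with lugs on the threads (underside 3 to 7 mm below the rim); turned clockwise with a few N down, within a quarter turn it drops to lie on the disk (underside 12 mm below the rim). Turned on, up to 70 degrees, it sinks 1 mm more and meets its stop (0.3 Nm or more felt). It stays when let go; may be regrasped.
- soup_can: A bystander: full food tin, 66 mm across, 100 mm high; origin at the centre of its underside.
- flat_can: A bystander: flat food tin, 84 mm across, 40 mm high; origin at the centre of its underside.
- spread_jar: A bystander: closed jar of spread, 72 mm across, 110 mm high; origin at the centre of its underside.
Things that resemble listed ones, but are neither listed nor needed, are in the scene too. Several things have the shape of the ring; the one meant has the colours described above.

How it is judged (in metres and radians):
On the way, in this order (a step that is already met when the one before it is completed fails the run):
1. the disk lies seated in the mouth, released, before the ring comes onto the jar (horizontal distance between disk and mouth below 0.0025 m and z of disk in the frame of mouth between -0.0055 and -0.0018 m and angle between disk's own z axis and vertical below 0.06 rad and distance between ring and mouth above 0.06 m and contact force between disk and the fingers below 0.05 N), for 0.2 s.
2. the ring is screwed on and clamps the disk (horizontal distance between disk and mouth below 0.0025 m and z of disk in the frame of mouth between -0.0055 and -0.0018 m and angle between each of disk, ring's own z axis and vertical below 0.06 rad and horizontal distance between ring and mouth below 0.003 m and z of ring in the frame of mouth between -0.0155 and -0.0103 m and contact force between disk and holder above 8 N and contact force between ring and holder above 6 N), for 0.2 s.
At the end, for the whole second after the job is handed in: Disk level (0.06 rad), within 2.5 mm of the mouth centre, underside 1.8 to 5.5 mm below the rim. Ring level, within 3 mm, underside 10.3 to 15.5 mm below the rim, clamping the disk with over 8 N (threads pull over 6 N), released, at rest. Bystanders moved under 15 mm (all of step 2 and contact force between ring and the fingers below 0.05 N and linear speed of ring below 0.01 m/s and angular speed of ring below 0.1 rad/s and distance of each of soup_can, flat_can, spread_jar from where it was at the start of the episode below 0.015 m); the robot touches nothing.
It fails at once if the disk is pressed on the jar with more than 45 N (rammed, or the ring overtightened) (contact force between disk and holder above 45 N).
It fails at once if the ring is pressed on the jar with more than 80 N (contact force between ring and holder above 80 N).
It fails at once if a bystander is knocked away (over 15 mm) (distance of any of soup_can, flat_can, spread_jar from where it was at the start of the episode above 0.015 m).
It also fails if it takes over 72 s, if anything falls off the work surface, if the arm or the gripper's body presses on something with over 40 N, if the wrist force passes 120 N, or if a joint passes its speed limit or range.

## Working session

There is one attempt and no reset: what is moved stays moved. The work goes in short steps, Python scripts to look and compute and a tool call to move; the robot and the scene stay as the last step left them, time stands still between calls to the robot, and variables do not carry over. Pictures are saved under pics/ and viewed, and the job is handed in when it is done.

Besides the shell and the picture viewer there is one more tool, called after ">>>" by a JSON object that holds its "op" and its "data", one argument or row to a line. servo_tool: Moves the arm, as the interface text tells. Its arguments: {"type":"object","properties":{"slide":{"type":"array","items":{"type":"array","items":{"type":"number"}}},"twist":{"type":"array","items":{"type":"array","items":{"type":"number"}}},"gripper":{"type":"array","items":{"type":"number"}}},"required":["slide","twist","gripper"]}

```bash
ls; mkdir -p pics; python3 - <<'E'
from station import r
import cv2
print(r.sense())
for n in ("scene","side","wrist"):
    c=r.capture(n); cv2.imwrite(f"pics/{n}0.png",c["image"]); print(n,c["intrinsics"],c["k1"],c["R"],c["t"])
E
```

```text
pics
{'time_s': 0.0, 'joints': array([-5.30198696e+01,  2.20885743e+01,  3.79642493e-01, -3.03328108e-02,
       -6.84113794e+01, -1.48160232e+01]), 'joint_velocities': array([-0.0096667 , -0.09168487,  0.04507932, -0.01102849,  0.1302299 ,
        0.00346121]), 'effort': array([ 7.47900208e-05, -3.90663207e+01,  1.87405944e+01,  4.21999902e+00,
        1.09414832e-02, -1.99433607e-04]), 'tcp_pos': array([ 0.23557387, -0.57824429,  0.22147823]), 'ee_rot': array([[-9.26180738e-01, -3.77078883e-01, -8.69849283e-04],
       [-3.77079882e-01,  9.26178637e-01,  1.97351325e-03],
       [ 6.14656516e-05,  2.15583262e-03, -9.99997674e-01]]), 'wrist_force': array([ 0.02602395, -0.00343034,  0.54244557]), 'moment': array([-0.03164635, -0.01193667,  0.04475778]), 'gripper_width': 1.0016194994032184}
scene [[456.88190856   0.         310.96719351]
 [  0.         456.88190856 233.59337638]
 [  0.           0.           1.        ]] -0.03464063191629216 [[-0.10128007  0.99474201 -0.01518839]
 [ 0.82650958  0.07563427 -0.55781841]
 [-0.55373664 -0.06904923 -0.82982404]] [ 0.10935509 -0.44261287  1.22138126]
side [[477.97388186   0.         314.03253906]
 [  0.         477.97388186 238.18044291]
 [  0.           0.           1.        ]] 0.0007971392606626295 [[-0.79557391 -0.60546256 -0.02184584]
 [-0.41605888  0.57219879 -0.7067415 ]
 [ 0.44040568 -0.55317594 -0.7071345 ]] [0.46298239 0.32881708 0.75176338]
wrist [[372.06176946   0.         322.15102189]
 [  0.         372.06176946 242.0344061 ]
 [  0.           0.           1.        ]] -0.039925259306060466 [[-0.37830178  0.92567993  0.00210715]
 [ 0.89539422  0.36534536  0.25454264]
 [ 0.23485517  0.09818066 -0.96705926]] [ 0.62330038 -0.03042097  0.39019401]
```

View pics/scene0.png

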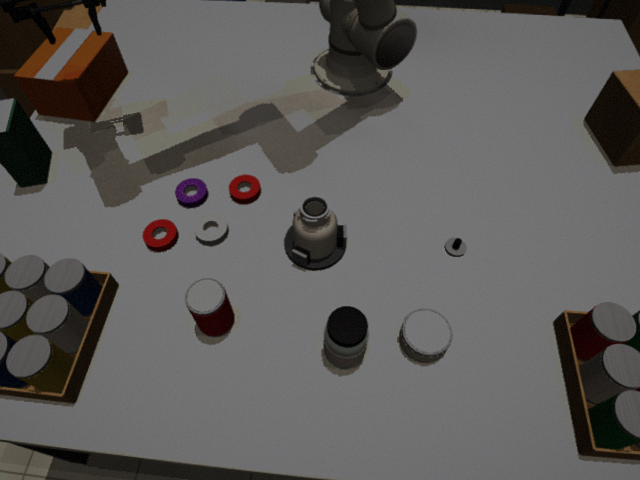

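View pics/side0.png

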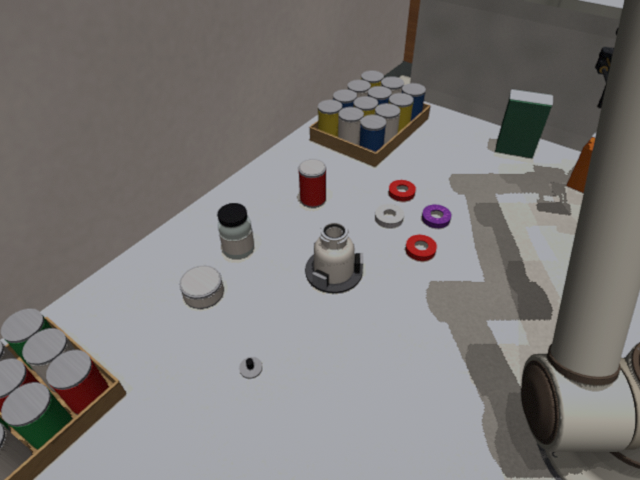

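View pics/wrist0.png

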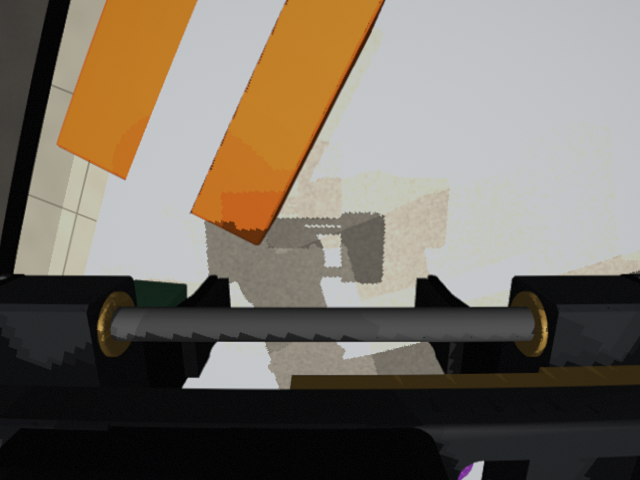

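The scene view shows the grey ring at about (211,231), the disk at (456,247) and the jar mouth at (315,205). In the side view they are at about (390,215), (250,368) and (334,232). I'll zoom in to measure them.

```bash
cat > h.py <<'E'
import numpy as np, cv2, pickle, os
from station import r
def ray(c,px):
    K=np.array(c["intrinsics"]); x=(px[0]-K[0,2])/K[0,0]; y=(px[1]-K[1,2])/K[1,1]
    k=c["k1"]; rd=np.hypot(x,y); ru=rd
    for _ in range(20): ru=rd/(1+k*ru*ru)
    s=ru/rd if rd>0 else 1
    R=np.array(c["R"]);t=np.array(c["t"]).ravel()
    d=R.T@np.array([x*s,y*s,1]); return -R.T@t, d/np.linalg.norm(d)
def at_z(c,px,z):
    o,d=ray(c,px); return o+d*(z-o[2])/d[2]
def proj(c,X):
    K=np.array(c["intrinsics"]);X=np.atleast_2d(X)
    p=X@np.array(c["R"]).T+np.array(c["t"]).ravel(); s=p[:,:2]/p[:,2:]
    s=s*(1+c["k1"]*(s**2).sum(1,keepdims=True)); return s*[K[0,0],K[1,1]]+[K[0,2],K[1,2]]
def circ(x,y,z,rad,n=60):
    a=np.linspace(0,2*np.pi,n); return np.c_[x+rad*np.cos(a),y+rad*np.sin(a),z+0*a]
def crop(im,box,s,name):
    x0,y0,x1,y1=box; cv2.imwrite("pics/"+name,cv2.resize(im[y0:y1,x0:x1],None,fx=s,fy=s,interpolation=cv2.INTER_CUBIC))
def tile(items,name,w=390,h=290):
    ims=[cv2.resize(i,(w,h),interpolation=cv2.INTER_CUBIC) for i in items]
    while len(ims)%2: ims.append(ims[-1]*0)
    cv2.imwrite("pics/"+name,np.vstack([np.hstack(ims[i:i+2]) for i in range(0,len(ims),2)]))
E
python3 - <<'E'
from h import *
cs={n:r.capture(n) for n in("scene","side")}
pickle.dump(cs,open("c0.pkl","wb"))
S=cs["scene"];D=cs["side"]
def b(c,u,v,h): return c["image"][v-h*3//4:v+h*3//4,u-h:u+h]
tile([b(S,211,231,40),b(D,390,215,40),b(S,456,247,40),b(D,250,368,40)],"t1.png")
tile([b(S,315,225,60),b(D,334,255,60)],"t2.png")
print("ring",at_z(S,(211,229),.018),at_z(D,(390,214),.018))
print("disk",at_z(S,(456,247),.003),at_z(D,(250,368),.003))
print("mouth",at_z(S,(315,206),.122),at_z(D,(334,232),.122))
for n,p in dict(soup=(208,292),spread=(346,325),flat=(427,330)).items(): print(n,at_z(S,p,{'soup':.1,'spread':.11,'flat':.04}[n]))
for p in((160,234),(191,190),(245,188)): print(at_z(S,p,.018))
E
```

```text
ring [ 0.55978007 -0.25404638  0.018     ] [ 0.5494063  -0.25199135  0.018     ]
disk [0.54817921 0.23389632 0.003     ] [0.54748905 0.23554477 0.003     ]
mouth [ 0.56253116 -0.04359285  0.122     ] [ 0.55898377 -0.03860363  0.122     ]
soup [ 0.73692669 -0.20240231  0.1       ]
spread [0.77678717 0.02474528 0.11      ]
flat [0.74373422 0.16249354 0.04      ]
[ 0.58101432 -0.35365012  0.018     ]
[ 0.4644659  -0.31946057  0.018     ]
[ 0.44896001 -0.20518391  0.018     ]
```

View pics/t1.png

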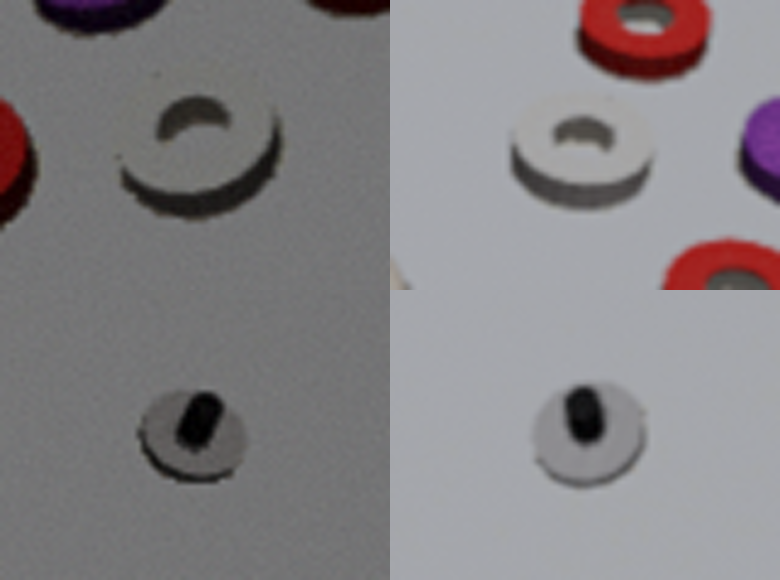

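View pics/t2.png

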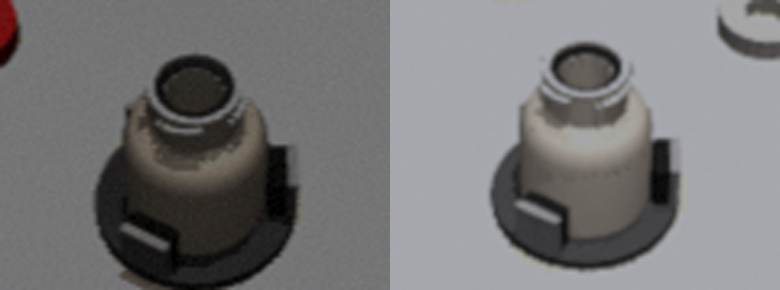

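```bash
python3 - <<'E'
from h import *
s=r.sense(); c=r.capture("wrist"); Rt=s["ee_rot"];R=np.array(c["R"]);t=np.array(c["t"]).ravel()
C=-R.T@t
np.set_printoptions(precision=4,suppress=True)
print("cam in tool",Rt.T@(C-s["tcp_pos"]));print("axes in tool",Rt.T@R.T)
# refine by fitting outlines: segment ring & disk
cs=pickle.load(open("c0.pkl","rb"))
from scipy.optimize import least_squares
for n,boxes in (("scene",[(180,211,240,250),(440,234,472,260)]),("side",[(370,200,410,230),(236,350,266,382)])):
    for b in boxes:
        im=cs[n]["image"][b[1]:b[3],b[0]:b[2]]; print(n,b,im.shape, im[0,0],im.reshape(-1,3).max(0))
        g=im.max(2); 
        print('\n'.join(' '.join('%3d'%v for v in row) for row in g[::2,::2])) if n=="scene" and b[0]==180 else 0
E
```

```text
cam in tool [ 0.0692  0.0006 -0.1622]
axes in tool [[ 0.0013 -0.967  -0.2546]
 [ 1.      0.0012  0.0005]
 [-0.0001 -0.2546  0.967 ]]
scene (180, 211, 240, 250) (39, 60, 3) [116 115 116] [122 121 121]
116 115 114 118 118 115 119 117 116 120 117 115 117 116 117 118 117 117 116 114 119 118 118 119 118 119 117 115 117 117
117 118 118 117 118 117 119 119 118 117 117 116 115 118 115 117 114 115 121 116 115 118 118 119 116 114 116 119 119 119
115 116 116 116 119 118 116 120 116 120 117 118 119 117 117 116 116 116 115 119 116 116 118 116 118 116 117 118 120 117
117 116 117 117 117 115 113 115 117 115 118 114 119 119 114 116 114 116 118 116 117 115 119 120 118 117 118 118 116 118
118 117 115 118 116 121 114 119 118 116 116 116 117 117 117 116 119 119 118 119 116 116 117 117 117 119 120 119 116 115
116 114 116 118 120 116 116 114 117 115 119 118 119 114  74  52  51  72 113 115 114 117 117 120 118 117 118 118 119 117
118 116 116 118 115 116 118 117 116 116 117 116 103  44  41  46  43  43  62 117 120 118 117 109 119 116 120 116 118 118
116 118 118 120 118 117 117 115 118 116 116 118  47  43  40 
[... 998 characters left out ...]
2 117 117 117 117 116
119 116 116 117 116 120 120 117 118 117  72  39  27  27  30  28  29  28  31  36  82 117 117 121 114 119 118 120 118 116
118 119 117 118 115 116 115 114 114 118 119 105  79  63  42  39  44  65  90 113 120 118 115 118 114 119 118 116 118 116
118 116 118 114 115 119 115 120 117 115 117 117 119 121 119 115 111 119 117 116 118 118 117 116 116 117 117 119 115 116
115 114 116 119 116 119 118 116 117 119 118 116 120 116 117 117 119 119 118 118 117 116 119 119 119 119 115 119 120 117
scene (440, 234, 472, 260) (26, 32, 3) [117 115 115] [123 121 121]
side (370, 200, 410, 230) (30, 40, 3) [172 167 165] [174 169 167]
side (236, 350, 266, 382) (32, 30, 3) [172 167 165] [173 168 166]
```

>>> {"op": "servo_tool", "data": {
  "slide": [
    [0.2,0.5,0],
    [0.3,0.8,0],
    [0.33,0.85,0],
    [0.33,0.85,0],
    [0.33,0.85,0],
    [0.33,0.85,0],
    [0.33,0.85,0],
    [0.33,0.85,0],
    [0.33,0.85,0],
    [0.33,0.85,0],
    [0.33,0.85,0],
    [0.33,0.85,0]
  ],
  "twist": [
    [0,0,0],
    [0,0,0],
    [0,0,0],
    [0,0,0],
    [0,0,0],
    [0,0,0],
    [0,0,0],
    [0,0,0],
    [0,0,0],
    [0,0,0],
    [0,0,0],
    [0,0,0]
  ],
  "gripper": [0,0,0,0,0,0,0,0,0,0,0,0]
}}

```text
time_s: 1.8
tcp_pos: [0.4642, 0.0111, 0.2229]
ee_rot: [[-0.926, -0.378, 0.001], [-0.378, 0.926, 0.0], [-0.001, -0.0, -1.0]]
wrist_force: [1.1, -0.8, 0.6]
gripper_width: 1.0
```

>>> {"op": "servo_tool", "data": {
  "slide": [
    [0.33,0.85,-0.1],
    [0.33,0.85,-0.2],
    [0.33,0.85,-0.2],
    [0.2,0.5,-0.2],
    [0.2,0.5,0],
    [0,0,0]
  ],
  "twist": [
    [0,0,0],
    [0,0,0],
    [0,0,0],
    [0,0,0],
    [0,0,0],
    [0,0,0]
  ],
  "gripper": [0,0,0,0,0,0]
}}

```text
time_s: 2.55
tcp_pos: [0.5477, 0.224, 0.1798]
ee_rot: [[-0.925, -0.379, -0.0], [-0.379, 0.925, -0.0], [0.0, -0.0, -1.0]]
wrist_force: [0.2, -0.3, 0.7]
gripper_width: 1.004
```

```bash
python3 - <<'E'
from h import *
np.set_printoptions(precision=4,suppress=True)
c=r.capture("wrist");s=r.sense();pickle.dump((c,s),open("c1.pkl","wb"))
cv2.imwrite("pics/w1.png",c["image"]);print(s["joints"],s["tcp_pos"],s["ee_rot"],s["time_s"],s["wrist_force"])
E
```

```text
[  37.8517   20.6447   -8.0926   -0.0061  -61.3244 -105.625 ] [0.5471 0.2228 0.1799] [[-0.9257 -0.3782 -0.0009]
 [-0.3782  0.9257 -0.0006]
 [ 0.0011 -0.0002 -1.    ]] 2.6 [ 0.2195 -0.6051 -0.2055]
```

View pics/w1.png

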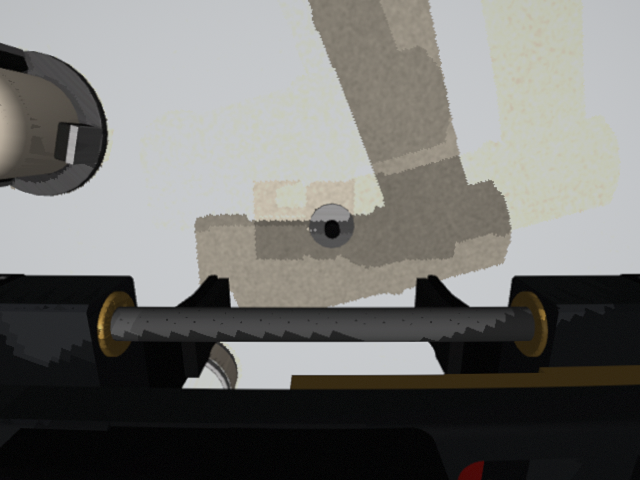

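The wrist view shows the disk at about (330,226), with the knob top at (332,229).

```bash
python3 - <<'E'
from h import *
np.set_printoptions(precision=4,suppress=True)
c,s=pickle.load(open("c1.pkl","rb"))
im=c["image"]; sub=im[190:260,290:375]
cv2.imwrite("pics/w1d.png",cv2.resize(sub,None,fx=8,fy=8,interpolation=cv2.INTER_CUBIC))
g=sub.max(2); m=(g<40).astype(np.uint8); n,l,st,ce=cv2.connectedComponentsWithStats(m)
for i in range(1,n):
    if st[i,4]>30: print(st[i],ce[i]+[290,190], at_z(c,ce[i]+[290,190],.026), at_z(c,ce[i]+[290,190],.016))
print(at_z(c,(330.5,226),.006))
cs=pickle.load(open("c0.pkl","rb"))
x,y=0.547,0.234
o=im.copy()
E
```

```text
[ 35  30  15  19 221] [331.6244 228.9231] [0.5463 0.2331 0.026 ] [0.5482 0.2342 0.016 ]
[0.5481 0.2332 0.006 ]
```

View pics/w1d.png

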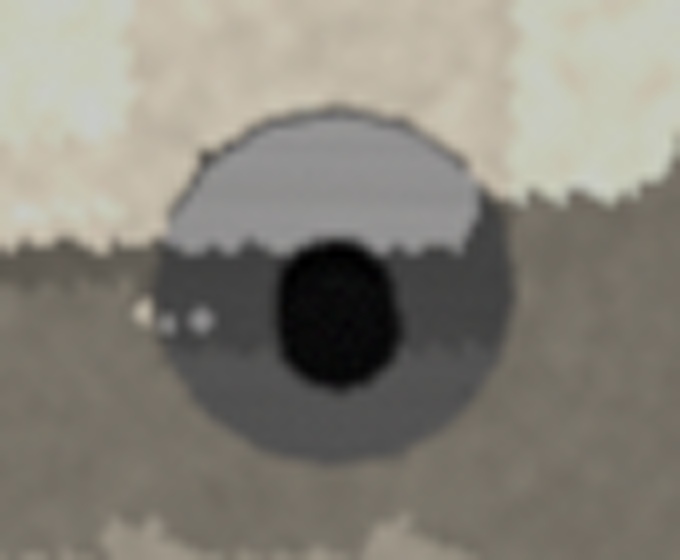

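>>> {"op": "servo_tool", "data": {
  "slide": [
    [0.02,0.18,-0.5],
    [0,0,-0.7],
    [0,0,-0.7],
    [0,0,-0.4],
    [0,0,-0.2],
    [0,0,0],
    [0,0,0]
  ],
  "twist": [
    [0,0,0],
    [0,0,0],
    [0,0,0],
    [0,0,0],
    [0,0,0],
    [0,0,0],
    [0,0,0]
  ],
  "gripper": [0,0.2,0.2,0.2,0.2,0.2,0.2]
}}

```text
time_s: 3.48
tcp_pos: [0.5492, 0.2333, 0.032]
ee_rot: [[-0.926, -0.377, 0.002], [-0.377, 0.926, 0.001], [-0.003, 0.0, -1.0]]
wrist_force: [0.1, -0.1, -1.0]
gripper_width: 0.803
```

```bash
python3 - <<'E'
from h import *
np.set_printoptions(precision=4,suppress=True)
c=r.capture("wrist");s=r.sense()
cv2.imwrite("pics/w2.png",c["image"]);print(s["tcp_pos"],s["time_s"],s["wrist_force"],s["gripper_width"])
E
```

```text
[0.5492 0.2334 0.032 ] 3.525 [0.3212 0.3302 0.664 ] 0.8042939834344965
```

View pics/w2.png

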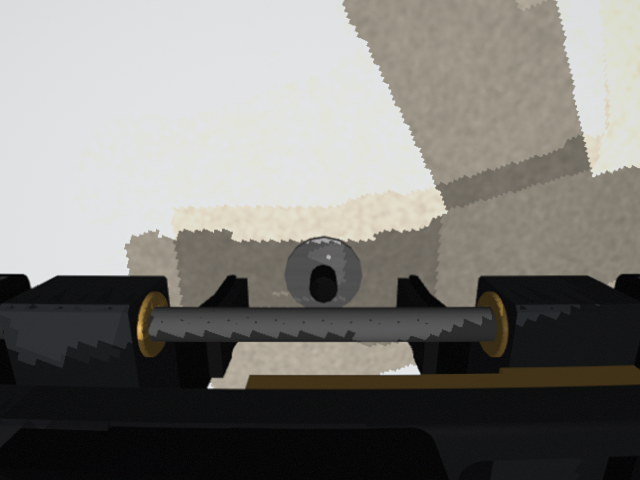

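The disk is centred between the fingers, at about (323,272). I'll descend and close.

>>> {"op": "servo_tool", "data": {
  "slide": [
    [0,0,-0.2],
    [0,0,-0.17],
    [0,0,0],
    [0,0,0],
    [0,0,0],
    [0,0,0],
    [0,0,0],
    [0,0,0],
    [0,0,0]
  ],
  "twist": [
    [0,0,0],
    [0,0,0],
    [0,0,0],
    [0,0,0],
    [0,0,0],
    [0,0,0],
    [0,0,0],
    [0,0,0],
    [0,0,0]
  ],
  "gripper": [0.2,0.2,0.2,0.5,0.8,1,1,1,1]
}}

```text
time_s: 4.65
tcp_pos: [0.5484, 0.233, 0.0084]
ee_rot: [[-0.926, -0.377, 0.0], [-0.377, 0.926, 0.0], [-0.0, 0.0, -1.0]]
wrist_force: [1.2, -0.6, -0.2]
gripper_width: 0.202
```

>>> {"op": "servo_tool", "data": {
  "slide": [
    [0,0,0],
    [0,0,0.2],
    [0,0,0.5],
    [0,0,0.7],
    [0,0,0.9],
    [0,0,0.7],
    [0,0,0.4],
    [0,0,0]
  ],
  "twist": [
    [0,0,0],
    [0,0,0],
    [0,0,0],
    [0,0,0],
    [0,0,0],
    [0,0,0],
    [0,0,0],
    [0,0,0]
  ],
  "gripper": [1,1,1,1,1,1,1,1]
}}

```text
time_s: 5.65
tcp_pos: [0.5492, 0.2335, 0.2153]
ee_rot: [[-0.926, -0.377, 0.005], [-0.377, 0.926, 0.003], [-0.006, 0.001, -1.0]]
wrist_force: [-0.3, -0.2, -1.2]
gripper_width: 0.147
```

```bash
python3 - <<'E'
from h import *
np.set_printoptions(precision=4,suppress=True)
c=r.capture("wrist");s=r.sense();a=r.capture("scene");b=r.capture("side")
cv2.imwrite("pics/w3.png",c["image"]);print(s["tcp_pos"],s["time_s"],s["wrist_force"],s["gripper_width"])
X=s["tcp_pos"][None]
u=proj(a,X)[0].astype(int);v=proj(b,X)[0].astype(int);print(u,v)
f=lambda c,u:c["image"][max(0,u[1]-45):u[1]+45,max(0,u[0]-60):u[0]+60]
tile([c["image"],f(a,u),f(b,v)],"t3.png")
E
```

```text
[0.5482 0.2331 0.213 ] 5.7 [-0.2648 -0.8909 -1.1787] 0.14883802074575234
[487 176] [234 294]
```

View pics/t3.png

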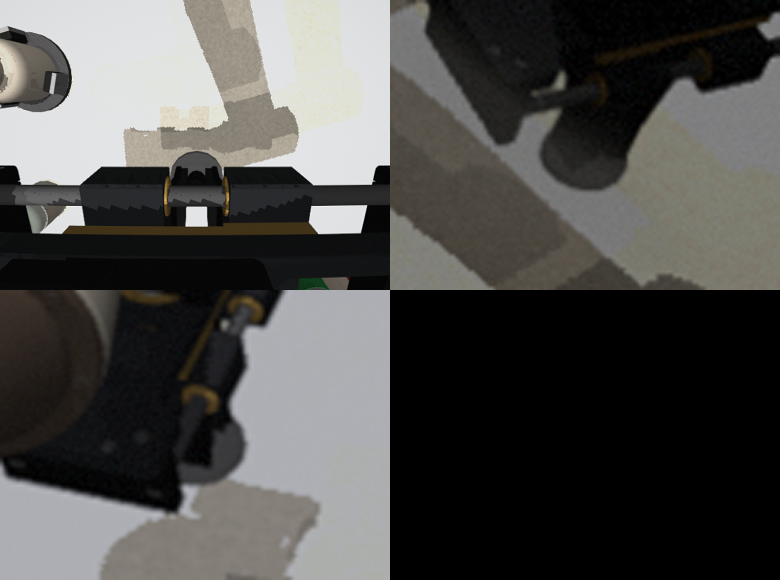

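The disk is held. Next I'll view the mouth from the wrist, offset so that the disk doesn't block it.

>>> {"op": "servo_tool", "data": {
  "slide": [
    [0.14,-0.42,0],
    [0.25,-0.8,0],
    [0.25,-0.8,0],
    [0.25,-0.8,-0.2],
    [0.25,-0.8,-0.2],
    [0.14,-0.5,-0.15],
    [0,0,0],
    [0,0,0]
  ],
  "twist": [
    [0,0,0],
    [0,0,0],
    [0,0,0],
    [0,0,0],
    [0,0,0],
    [0,0,0],
    [0,0,0],
    [0,0,0]
  ],
  "gripper": [1,1,1,1,1,1,1,1]
}}

```text
time_s: 6.8
tcp_pos: [0.6247, -0.0141, 0.1782]
ee_rot: [[-0.926, -0.377, -0.002], [-0.377, 0.926, -0.0], [0.002, 0.001, -1.0]]
wrist_force: [0.6, 0.2, -1.1]
gripper_width: 0.15
```

```bash
cat > snap.py <<'E'
from h import *
import sys
np.set_printoptions(precision=4,suppress=True)
n=sys.argv[1]
s=r.sense();c=r.capture("wrist")
pickle.dump((c,s),open(n+".pkl","wb"))
cv2.imwrite(f"pics/{n}.png",c["image"]);print(s["tcp_pos"],s["joints"],s["time_s"],s["wrist_force"],s["gripper_width"])
E
python3 snap.py m1
```

```text
[ 0.6247 -0.0141  0.1782] [ 13.5228  23.9492  -3.159   -0.0118 -63.0172 -81.3661] 6.8 [ 0.5712  0.2192 -1.056 ] 0.1502656024790583
```

View pics/m1.png

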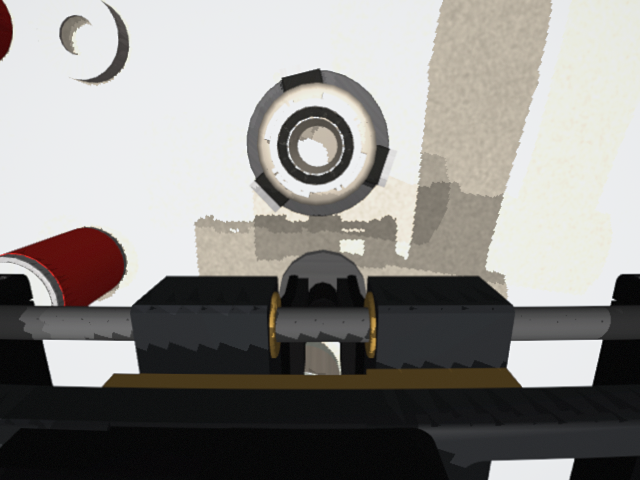

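The mouth is at about (316,145) and the held disk shows at about (321,275). I'll take a second view, turned 90 degrees, to find the camera bias.

>>> {"op": "servo_tool", "data": {
  "slide": [
    [-0.1,0,0],
    [-0.1,0.05,0],
    [-0.1,0.05,0],
    [-0.1,0.05,0],
    [-0.1,0.05,0],
    [-0.1,0.05,0],
    [-0.1,0.05,0],
    [-0.1,0.05,0]
  ],
  "twist": [
    [0,0,1],
    [0,0,1],
    [0,0,1],
    [0,0,1],
    [0,0,1],
    [0,0,1],
    [0,0,1],
    [0,0,1]
  ],
  "gripper": [1,1,1,1,1,1,1,1]
}}

```text
time_s: 7.85
tcp_pos: [0.5768, 0.0082, 0.1797]
ee_rot: [[-0.334, -0.943, 0.001], [-0.943, 0.334, 0.0], [-0.0, -0.001, -1.0]]
wrist_force: [0.5, -0.3, -0.7]
gripper_width: 0.15
```

>>> {"op": "servo_tool", "data": {
  "slide": [
    [-0.1,0.05,0],
    [-0.1,0.05,0],
    [-0.1,0.05,0],
    [-0.1,0.05,0],
    [-0.1,0.05,0],
    [-0.1,0.05,0],
    [-0.1,0.0,0],
    [0,0,0],
    [0,0,0]
  ],
  "twist": [
    [0,0,1],
    [0,0,1],
    [0,0,1],
    [0,0,1],
    [0,0,1],
    [0,0,1],
    [0,0,1],
    [0,0,0],
    [0,0,0]
  ],
  "gripper": [1,1,1,1,1,1,1,1,1]
}}

```text
time_s: 8.98
tcp_pos: [0.5353, 0.0254, 0.1796]
ee_rot: [[0.377, -0.926, 0.001], [-0.926, -0.377, 0.0], [0.0, -0.001, -1.0]]
wrist_force: [-0.4, -0.4, -0.6]
gripper_width: 0.148
```

```bash
python3 snap.py m2; python3 - <<'E'
from h import *
a=pickle.load(open("m1.pkl","rb"))[0]["image"]; b=pickle.load(open("m2.pkl","rb"))[0]["image"]
tile([a[90:202,240:390],b[90:202,240:390],a[230:310,260:380],b[230:310,260:380]],"t4.png",390,292)
E
```

```text
[0.5353 0.0254 0.1796] [ 20.0713  15.4819 -15.7826   0.0065 -58.696    2.0701] 8.975 [-0.3522 -0.4213 -0.6066] 0.14762262433982298
```

View pics/m2.png

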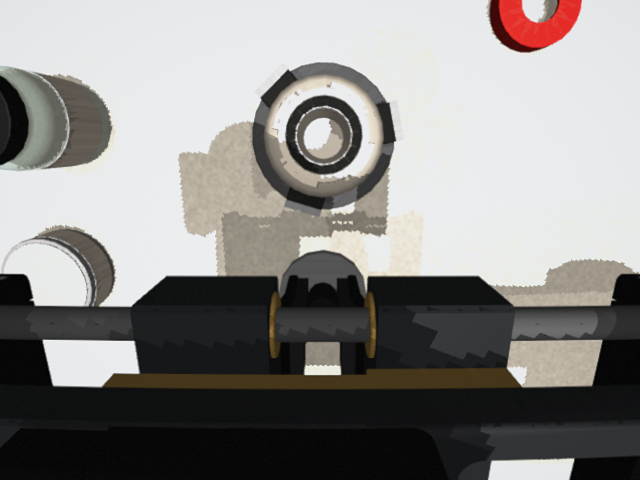

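View pics/t4.png

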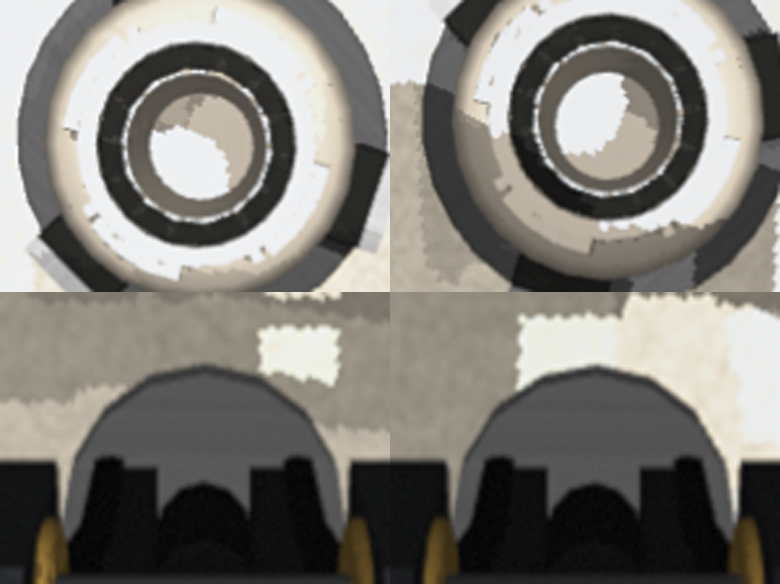

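```bash
cat > fit.py <<'E'
from h import *
from scipy.optimize import least_squares
def fitcirc(c,pts,z,fixr=None):
    # backproject pts to plane z and fit circle
    W=np.array([at_z(c,p,z)[:2] for p in pts])
    f=lambda q: np.hypot(W[:,0]-q[0],W[:,1]-q[1])-(q[2] if fixr is None else fixr)
    q=least_squares(f,[*W.mean(0),.02],loss="soft_l1",f_scale=.0004); return q.x,np.std(f(q.x))
def seal(c,guess):
    u0,v0=guess; im=c["image"]; g=cv2.GaussianBlur(im,(3,3),0).max(2)
    m=(g<75).astype(np.uint8); n,l,st,ce=cv2.connectedComponentsWithStats(m)
    best=None
    for i in range(1,n):
        if st[i,4]>300 and np.hypot(*(ce[i]-guess))<12: best=i
    mm=(l==best).astype(np.uint8); cnt,h=cv2.findContours(mm,cv2.RETR_CCOMP,cv2.CHAIN_APPROX_NONE)
    cnt=sorted(cnt,key=len)[::-1]
    return cnt[0][:,0],cnt[1][:,0] if len(cnt)>1 else None
E
python3 - <<'E'
from fit import *
np.set_printoptions(precision=5,suppress=True)
for n,g in (("m1",(316,145)),("m2",(323,134))):
    c,s=pickle.load(open(n+".pkl","rb"))
    o,i=seal(c,np.array(g)); print(n,"outer",o.mean(0),fitcirc(c,o,.122),"inner",i.mean(0),fitcirc(c,i,.118))
    C=-np.array(c["R"]).T@np.array(c["t"]).ravel(); print("cam",C, "tool yaw",np.degrees(np.arctan2(s["ee_rot"][1,0],s["ee_rot"][0,0])))
E
```

```text
m1 outer [314.99057 145.0566 ] (array([ 0.56261, -0.04304,  0.02099]), np.float64(0.00017840875812567708)) inner [315.21714 145.70286] (array([ 0.56271, -0.04295,  0.01741]), np.float64(0.00022069187005321637))
cam [ 0.56072 -0.03955  0.34052] tool yaw -157.84868434637627
m2 outer [323.15421 134.53271] (array([ 0.5627 , -0.043  ,  0.02103]), np.float64(0.0001829519331096983)) inner [323.41279 135.05233] (array([ 0.56266, -0.04296,  0.01733]), np.float64(0.00021695351744446665))
cam [ 0.56129 -0.03824  0.34183] tool yaw -67.85521040583478
```

```bash
python3 - <<'E'
from fit import *
np.set_printoptions(precision=5,suppress=True)
# pre-grasp disk
c,s=pickle.load(open("c1.pkl","rb"))
# visual edge points from zoom picture (8x, offset 290,190)
P=np.array([(338,107),(205,160),(165,225),(157,285),(165,350),(200,405),(260,450),(330,465),(400,450),(460,410),(500,350),(513,290),(508,220),(480,180),(410,130),(270,125)])/8.+[290-.44,190-.44]
print("disk",fitcirc(c,P,.006),fitcirc(c,P,.004))
for n in("m1","m2"):
    c,s=pickle.load(open(n+".pkl","rb")); im=c["image"]; g=im[230:300,270:375].astype(int)
    pts=[]
    for col in range(285,356,3):
        colv=im[235:290,col].astype(int).max(1); 
        # first row dark grey (<100) neutral, sustained
        sat=im[235:290,col].astype(int); sat=sat.max(1)-sat.min(1)
        ok=(sat<9)&(colv<110)
        for k in range(len(ok)-4):
            if ok[k:k+4].all(): pts.append((col,235+k-.5)); break
    pts=np.array(pts); z=s["tcp_pos"][2]-.0054
    print(n,pts.tolist())
    for z in (s["tcp_pos"][2]-.0084,s["tcp_pos"][2]-.0024):
        q,e=fitcirc(c,pts,z,.021); d=s["ee_rot"].T@(np.array([q[0],q[1],z])-s["tcp_pos"]); print(q,e,"in tool",d)
E
```

```text
disk (array([0.54753, 0.23381, 0.02083]), np.float64(0.00029277690038745965)) (array([0.54791, 0.23402, 0.02095]), np.float64(0.00029453601685560944))
m1 [[285.0, 271.5], [288.0, 266.5], [291.0, 262.5], [294.0, 260.5], [297.0, 258.5], [300.0, 256.5], [303.0, 254.5], [306.0, 252.5], [309.0, 251.5], [312.0, 251.5], [315.0, 250.5], [318.0, 250.5], [321.0, 249.5], [324.0, 249.5], [327.0, 250.5], [330.0, 250.5], [333.0, 251.5], [336.0, 252.5], [339.0, 252.5], [342.0, 254.5], [345.0, 256.5], [348.0, 258.5], [351.0, 260.5], [354.0, 263.5]]
[ 0.62501 -0.01303  0.02   ] 0.0001826860164738997 in tool [-0.0007   0.00083  0.0084 ]
[ 0.62348 -0.01358  0.02   ] 0.0002391550509395865 in tool [0.00093 0.0009  0.0024 ]
m2 [[285.0, 271.5], [288.0, 267.5], [291.0, 262.5], [294.0, 259.5], [297.0, 258.5], [300.0, 256.5], [303.0, 255.5], [306.0, 253.5], [309.0, 252.5], [312.0, 251.5], [315.0, 251.5], [318.0, 250.5], [321.0, 250.5], [324.0, 250.5], [327.0, 250.5], [330.0, 251.5], [333.0, 252.5], [336.0, 252.5], [339.0, 253.5], [342.0, 255.5], [345.0, 257.5], [348.0, 258.5], [351.0, 260.5], [354.0, 264.5]]
[0.53487 0.02675 0.02   ] 0.00018882220261983958 in tool [-0.00139 -0.00005  0.0084 ]
[0.53544 0.0252  0.02   ] 0.00022512667533275266 in tool [0.00026 0.      0.0024 ]
```

```bash
python3 - <<'E'
from fit import *
np.set_printoptions(precision=5,suppress=True)
for n in("c1","m1","m2"):
    c,s=pickle.load(open(n+".pkl","rb")); R=np.array(c["R"]);C=-R.T@np.array(c["t"]).ravel(); print(n,s["ee_rot"].T@(C-s["tcp_pos"]),(s["ee_rot"].T@R.T)[:,2],s["joint_velocities"])
for i in range(4):
    s=r.sense(); print(s["tcp_pos"],s["joints"][:3],s["time_s"],s["joint_velocities"][:3])
    c=r.capture("wrist");R=np.array(c["R"]);C=-R.T@np.array(c["t"]).ravel(); print(C, (s["ee_rot"].T@R.T)[:,2])
E
```

```text
c1 [ 0.0683   0.00139 -0.16198] [-0.25527  0.00073  0.96687] [-1.14739 -1.42071 -1.43404 -0.22289 -0.20382  0.06628]
m1 [ 0.06921  0.00059 -0.1622 ] [-0.25466  0.00049  0.96703] [ 1.149   -0.9483   0.48338 -0.03781 -0.02359  0.00746]
m2 [ 0.06878 -0.00015 -0.16218] [-0.25477  0.00027  0.967  ] [-0.41526  0.38277  0.10804 -0.02633 -0.10354  0.47349]
[0.53537 0.02527 0.17952] [ 20.05058  15.49789 -15.77925] 9.025 [-0.27984  0.294    0.06247]
[ 0.56136 -0.0384   0.34172] [-0.25473  0.00027  0.96701]
[0.53538 0.02513 0.17945] [ 20.0344   15.50617 -15.77735] 9.075 [-0.3654   0.21075  0.00973]
[ 0.56139 -0.03854  0.34163] [-0.25472  0.00032  0.96702]
[0.53536 0.02499 0.17937] [ 20.02069  15.5123  -15.78135] 9.125 [-0.21258  0.11929 -0.0335 ]
[ 0.56139 -0.03866  0.34156] [-0.25476  0.00032  0.96701]
[0.53531 0.02491 0.17932] [ 20.01441  15.5141  -15.78614] 9.175 [-0.15171  0.09577 -0.07956]
[ 0.56138 -0.03875  0.3415 ] [-0.25474  0.00027  0.96701]
```

```bash
cat > rel.py <<'E'
from fit import *
np.set_printoptions(precision=5,suppress=True)
from scipy.ndimage import map_coordinates, gaussian_filter
O=np.array([.0693,0,-.1622])
def toolcam(c,s):
    """camera dict expressed in tool frame (fixed mount)"""
    Rtc=np.array(c["R"])@s["ee_rot"]   # tool->cam
    d=dict(c); d["R"]=Rtc; d["t"]=-Rtc@O; return d
def fit_disk(c,s,zt,rad=.021,angs=np.linspace(-55,55,45),x0=(0,0),dbg=False):
    tc=toolcam(c,s); g=gaussian_filter(c["image"].astype(float).mean(2),.6)
    q=np.array(x0,float)
    for it in range(4):
        res=[];A=[]
        for a in np.radians(angs):
            rr=np.linspace(rad-.004,rad+.004,81)
            X=np.c_[q[0]+rr*np.cos(a),q[1]+rr*np.sin(a),zt+0*rr]; u=proj(tc,X)
            p=map_coordinates(g,[u[:,1],u[:,0]],order=1); gr=np.gradient(p); 
            k=np.argmax(gr)   # dark inside -> bright outside
            if 2<k<78 and gr[k]>1.0: res.append(rr[k]-rad);A.append((np.cos(a),np.sin(a)))
        res=np.array(res);A=np.array(A)
        sol=least_squares(lambda d:A@d-res,[0,0],loss="soft_l1",f_scale=.0003).x; q=q+sol
    return q,np.std(A@sol-res),len(res)
E
python3 - <<'E'
from rel import *
s=r.sense();c=r.capture("wrist");pickle.dump((c,s),open("m3.pkl","wb"))
for n,g in(("m1",(316,145)),("m2",(323,134)),("m3",(323,134))):
    c,s=pickle.load(open(n+".pkl","rb"));tc=toolcam(c,s)
    for z in(.0075,.0084,.0095): print(n,z,fit_disk(c,s,z))
    o,i=seal(c,np.array(g)); zm=s["tcp_pos"][2]-.122
    q,e=fitcirc(tc,o,zm); qi,ei=fitcirc(tc,i,zm+.003); print("mouth in tool",q,e,qi,"world",s["tcp_pos"]+s["ee_rot"]@[q[0],q[1],zm])
E
```

```text
m1 0.0075 (array([-0.0001 ,  0.00033]), np.float64(0.0006796764746824254), 44)
m1 0.0084 (array([-0.00034,  0.00034]), np.float64(0.0006803188040952772), 44)
m1 0.0095 (array([-0.00067,  0.00027]), np.float64(0.0006806739379869496), 44)
mouth in tool [ 0.06839 -0.00406  0.02097] 0.00017826858397795658 [ 0.06827 -0.00399  0.01732] world [ 0.56276 -0.04362  0.12214]
m2 0.0075 (array([-0.00038,  0.00009]), np.float64(0.00013639897209066792), 45)
m2 0.0084 (array([-0.00062,  0.00006]), np.float64(0.00013739842066264965), 45)
m2 0.0095 (array([-0.00092,  0.00006]), np.float64(0.00014465836017710668), 45)
mouth in tool [0.07422 0.00064 0.02103] 0.00018298151402119662 [0.07414 0.00067 0.01725] world [ 0.56276 -0.04354  0.12201]
m3 0.0075 (array([-0.00037,  0.0001 ]), np.float64(0.00013639897209066792), 45)
m3 0.0084 (array([-0.00061,  0.00006]), np.float64(0.0001398770801554443), 45)
m3 0.0095 (array([-0.00091,  0.00006]), np.float64(0.0001482252746934669), 45)
mouth in tool [0.07366 0.00028 0.02106] 0.0001722209920439201 [0.07358 0.00036 0.01727] world [ 0.56277 -0.04352  0.122  ]
```

>>> {"op": "servo_tool", "data": {
  "slide": [
    [0.1,-0.25,0],
    [0.16,-0.4,0],
    [0.1,-0.3,0],
    [0.1,-0.2,-0.2],
    [0,0,-0.3],
    [0,0,0],
    [0,0,0],
    [0,0,0],
    [0,0,0],
    [0,0,0]
  ],
  "twist": [
    [0,0,0],
    [0,0,0],
    [0,0,0],
    [0,0,0],
    [0,0,0],
    [0,0,0],
    [0,0,0],
    [0,0,0],
    [0,0,0],
    [0,0,0]
  ],
  "gripper": [1,1,1,1,1,1,1,1,1,1]
}}

```text
time_s: 10.52
tcp_pos: [0.5629, -0.0441, 0.1497]
ee_rot: [[0.377, -0.926, 0.001], [-0.926, -0.377, 0.0], [0.0, -0.001, -1.0]]
wrist_force: [0.1, -0.0, -0.7]
gripper_width: 0.149
```

```bash
python3 snap.py m4; python3 - <<'E'
from h import *
c,s=pickle.load(open("m4.pkl","rb")); cv2.imwrite("pics/m4z.png",cv2.resize(c["image"][210:330,230:410],None,fx=4,fy=4,interpolation=cv2.INTER_CUBIC))
print(s["ee_rot"])
E
```

```text
[ 0.5629 -0.0441  0.1497] [ 11.9655  19.8273 -14.1649   0.0024 -55.9677  10.2111] 10.525 [ 0.1299 -0.0346 -0.7124] 0.1487365985994863
[[ 3.77484850e-01 -9.26015502e-01  6.91965902e-04]
 [-9.26015747e-01 -3.77484866e-01  1.11490859e-04]
 [ 1.57964393e-04 -6.82857432e-04 -9.99999754e-01]]
```

View pics/m4z.png

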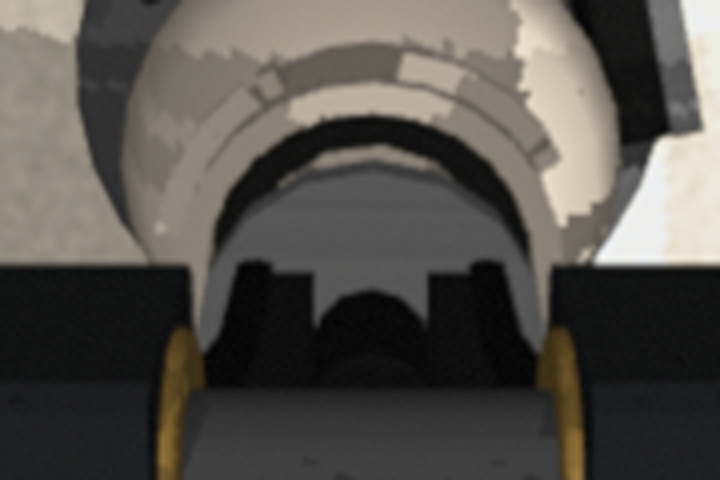

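The disk looks concentric with the mouth (centre column about 323) at 20 mm above. I'll descend in small steps.

>>> {"op": "servo_tool", "data": {
  "slide": [
    [0,0,-0.15],
    [0,0,-0.15],
    [0,0,0],
    [0,0,0]
  ],
  "twist": [
    [0,0,0],
    [0,0,0],
    [0,0,0],
    [0,0,0]
  ],
  "gripper": [1,1,1,1]
}}

```text
time_s: 11.08
tcp_pos: [0.5628, -0.0442, 0.1312]
ee_rot: [[0.377, -0.926, -0.0], [-0.926, -0.377, -0.0], [0.0, 0.0, -1.0]]
wrist_force: [-0.7, -0.0, -0.3]
gripper_width: 0.148
```

>>> {"op": "servo_tool", "data": {
  "slide": [
    [0,0,-0.02],
    [0,0,-0.02],
    [0,0,-0.01],
    [0,0,0],
    [0,0,0]
  ],
  "twist": [
    [0,0,0],
    [0,0,0],
    [0,0,0],
    [0,0,0],
    [0,0,0]
  ],
  "gripper": [1,1,1,1,1]
}}

```text
time_s: 11.7
tcp_pos: [0.5628, -0.0442, 0.1284]
ee_rot: [[0.377, -0.926, 0.0], [-0.926, -0.377, 0.0], [0.0, -0.0, -1.0]]
wrist_force: [0.3, 0.7, -0.3]
gripper_width: 0.151
```

```bash
python3 snap.py m5; python3 - <<'E'
from h import *
c,s=pickle.load(open("m5.pkl","rb")); cv2.imwrite("pics/m5z.png",cv2.resize(c["image"][210:330,230:410],None,fx=4,fy=4,interpolation=cv2.INTER_CUBIC))
E
```

```text
[ 0.5628 -0.0442  0.1284] [ 11.9539  21.1336 -15.6638   0.0011 -53.1974  10.2081] 11.7 [ 0.2547  0.6686 -0.2992] 0.15091922302173882
```

View pics/m5z.png

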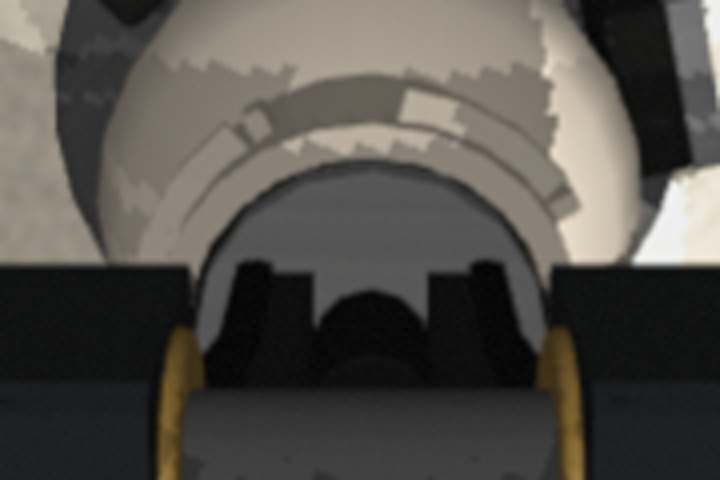

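No contact force, and the disk is inside the recess. I'll lower it 1 mm, release and lift.

>>> {"op": "servo_tool", "data": {
  "slide": [
    [0,0,-0.015],
    [0,0,0],
    [0,0,0],
    [0,0,0],
    [0,0,0],
    [0,0,0]
  ],
  "twist": [
    [0,0,0],
    [0,0,0],
    [0,0,0],
    [0,0,0],
    [0,0,0],
    [0,0,0]
  ],
  "gripper": [1,1,0.8,0.7,0.5,0.5]
}}

```text
time_s: 12.5
tcp_pos: [0.5628, -0.0442, 0.1275]
ee_rot: [[0.377, -0.926, 0.0], [-0.926, -0.377, 0.0], [0.0, -0.0, -1.0]]
wrist_force: [0.3, 0.4, -0.8]
gripper_width: 0.433
```

>>> {"op": "servo_tool", "data": {
  "slide": [
    [0,0,0.2],
    [0,0,0.5],
    [-0.2,0.4,0.3],
    [-0.2,0.5,0],
    [-0.1,0.25,0],
    [0,0,0],
    [0,0,0]
  ],
  "twist": [
    [0,0,0],
    [0,0,0],
    [0,0,0],
    [0,0,0],
    [0,0,0],
    [0,0,0],
    [0,0,0]
  ],
  "gripper": [0.4,0.2,0,0,0,0,0]
}}

```text
time_s: 13.38
tcp_pos: [0.533, 0.0245, 0.1874]
ee_rot: [[0.377, -0.926, -0.0], [-0.926, -0.377, -0.0], [0.0, 0.0, -1.0]]
wrist_force: [0.3, 0.0, -0.1]
gripper_width: 0.992
```

```bash
python3 snap.py m6; python3 - <<'E'
from h import *
c,s=pickle.load(open("m6.pkl","rb")); i=c["image"]
b=r.capture("side")["image"];a=r.capture("scene")["image"]
tile([i,i[70:190,240:400],a[180:270,255:375],b[200:290,275:395]],"t6.png",400,300)
E
```

```text
[0.533  0.0245 0.1874] [ 20.0614  14.8658 -15.431    0.0142 -59.7208   2.0883] 13.375 [ 0.2833  0.0179 -0.0685] 0.9923123165174066
```

View pics/t6.png

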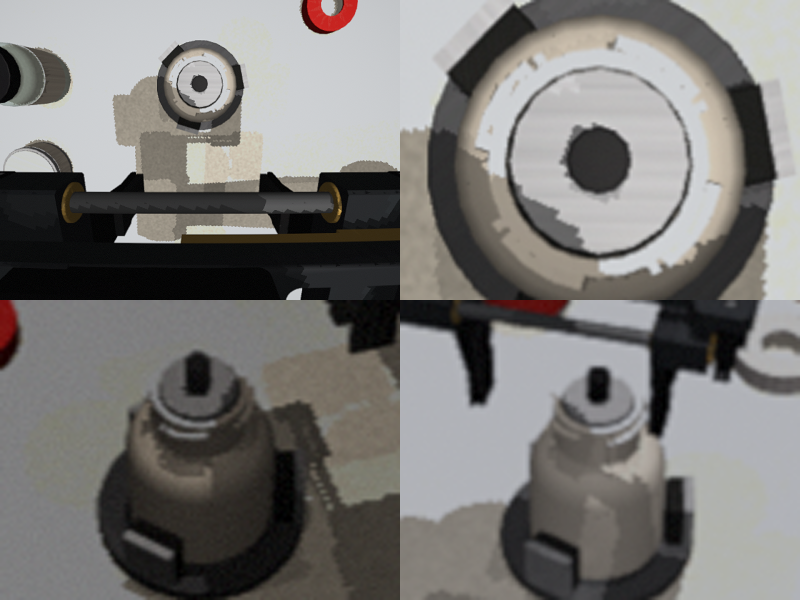

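The disk lies level and concentric: gap even around it, knob centre at (320,134) in the wrist view. Next I'll go to the grey ring, turning +48 degrees.

>>> {"op": "servo_tool", "data": {
  "slide": [
    [0.04,-0.3,0.1],
    [0.05,-0.65,0.1],
    [0.05,-0.7,0],
    [0.05,-0.7,0],
    [0.05,-0.7,0],
    [0.05,-0.7,0],
    [0.05,-0.6,0],
    [0.03,-0.27,0],
    [0,0,0],
    [0,0,0],
    [0,0,0]
  ],
  "twist": [
    [0,0,1],
    [0,0,1],
    [0,0,1],
    [0,0,1],
    [0,0,1],
    [0,0,1],
    [0,0,1],
    [0,0,1],
    [0,0,0],
    [0,0,0],
    [0,0,0]
  ],
  "gripper": [0,0,0,0,0,0,0,0,0,0,0]
}}

```text
time_s: 14.9
tcp_pos: [0.555, -0.2517, 0.1996]
ee_rot: [[0.941, -0.339, 0.0], [-0.339, -0.941, 0.0], [0.0, -0.0, -1.0]]
wrist_force: [0.4, -0.1, -0.7]
gripper_width: 1.004
```

```bash
python3 snap.py g1
```

```text
[ 0.555  -0.2517  0.1996] [ -9.1908  21.4673  -3.8351  -0.0045 -64.696   79.3657] 14.9 [ 0.3667 -0.1157 -0.679 ] 1.0044085071828008
```

View pics/g1.png

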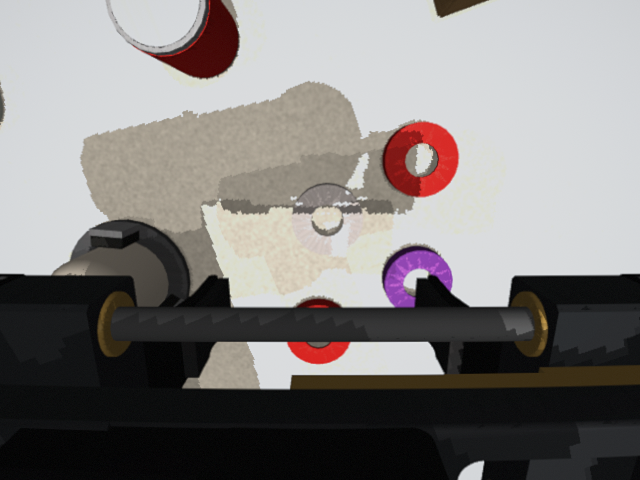

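```bash
python3 - <<'E'
from rel import *
c,s=pickle.load(open("g1.pkl","rb")); tc=toolcam(c,s); im=c["image"].copy()
sub=im[170:270,270:385]; sub=cv2.resize(sub,None,fx=6,fy=6,interpolation=cv2.INTER_CUBIC); sub=cv2.convertScaleAbs(sub.astype(np.float32),alpha=1.6,beta=-130)
cv2.imwrite("pics/g1z.png",sub)
E
```

```text
(no output)
```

View pics/g1z.png

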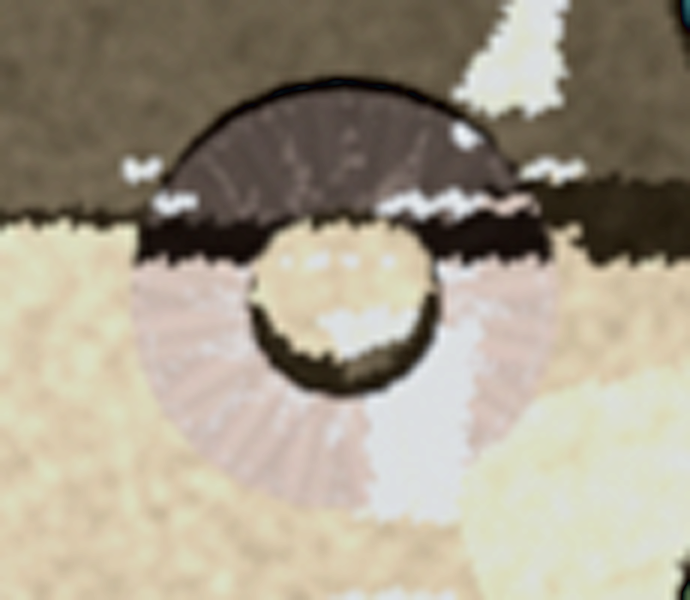

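```bash
python3 - <<'E'
from rel import *
c,s=pickle.load(open("g1.pkl","rb")); tc=toolcam(c,s); z=s["tcp_pos"][2]-.018
P=np.array([(133,300),(140,355),(165,405),(200,450),(250,490),(310,512),(370,517),(555,300),(548,245),(515,175),(165,180),(345,86),(250,110),(430,108)])/6.+[269.6,169.6]
H=np.array([(250,290),(440,290),(345,397),(285,375),(405,375),(268,350),(425,345)])/6.+[269.6,169.6]
for p in(P,H):
    q,e=fitcirc(tc,p,z); print(q,e,s["tcp_pos"]+s["ee_rot"]@[q[0],q[1],z])
E
```

```text
[-0.0001   0.00452  0.03346] 0.0006294477122373339 [ 0.55338 -0.25586  0.018  ]
[0.00012 0.0047  0.01489] 0.0003410660057528683 [ 0.55353 -0.25611  0.018  ]
```

>>> {"op": "servo_tool", "data": {
  "slide": [
    [-0.025,-0.07,-0.3],
    [0,0,-0.7],
    [0,0,-0.9],
    [0,0,-0.6],
    [0,0,-0.3],
    [0,0,-0.1],
    [0,0,0],
    [0,0,0],
    [0,0,0],
    [0,0,0]
  ],
  "twist": [
    [0,0,0],
    [0,0,0],
    [0,0,0],
    [0,0,0],
    [0,0,0],
    [0,0,0],
    [0,0,0],
    [0,0,0],
    [0,0,0],
    [0,0,0]
  ],
  "gripper": [0,0,0,0,0,0,0,0,0,0]
}}

```text
time_s: 16.2
tcp_pos: [0.5538, -0.2567, 0.0261]
ee_rot: [[0.941, -0.339, 0.001], [-0.339, -0.941, -0.0], [0.001, -0.0, -1.0]]
wrist_force: [-0.1, 0.2, -0.5]
gripper_width: 1.0
```

```bash
python3 snap.py g2; python3 - <<'E'
from h import *
c,s=pickle.load(open("g2.pkl","rb"))
i=c["image"]; X=[circ(*(s["tcp_pos"][:2]),.018,.0335)]
tile([i,i[210:330,230:420],r.capture("side")["image"][150:270,310:470]],"t7.png",400,300)
E
```

```text
[ 0.5538 -0.2567  0.0261] [ -9.6901  32.015  -14.694    0.0021 -43.2234  79.8444] 16.2 [-0.1143  0.2083 -0.549 ] 1.000096613986637
```

View pics/t7.png

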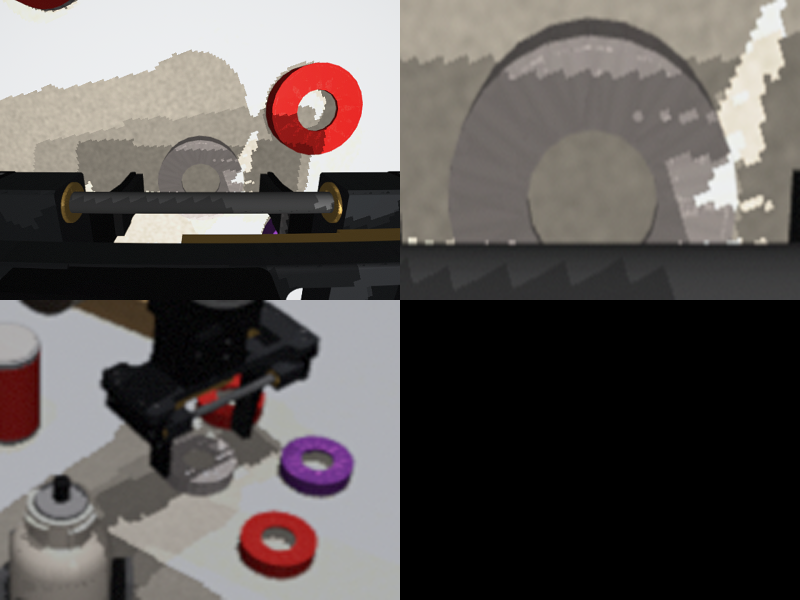

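The ring is centred between the fingers, at about column 321. I'll descend to a tip height of about 4 mm and grip.

>>> {"op": "servo_tool", "data": {
  "slide": [
    [0,0,-0.2],
    [0,0,-0.16],
    [0,0,0],
    [0,0,0],
    [0,0,0],
    [0,0,0],
    [0,0,0],
    [0,0,0],
    [0,0,0]
  ],
  "twist": [
    [0,0,0],
    [0,0,0],
    [0,0,0],
    [0,0,0],
    [0,0,0],
    [0,0,0],
    [0,0,0],
    [0,0,0],
    [0,0,0]
  ],
  "gripper": [0,0,0,0.1,0.2,1,1,1,1]
}}

```text
time_s: 17.42
tcp_pos: [0.5537, -0.2566, 0.0042]
ee_rot: [[0.941, -0.339, 0.001], [-0.339, -0.941, -0.0], [0.001, -0.0, -1.0]]
wrist_force: [-0.6, 0.5, 2.7]
gripper_width: 0.761
```

```bash
python3 snap.py g3; python3 - <<'E'
from h import *
c,s=pickle.load(open("g3.pkl","rb"))
i=c["image"]; print(s["moment"])
tile([i,i[210:330,230:420],r.capture("side")["image"][150:270,310:470],r.capture("scene")["image"][180:270,160:280]],"t8.png",400,300)
E
```

```text
[ 0.5537 -0.2566  0.0042] [ -9.685   33.7354 -15.5591   0.0056 -40.672   79.8463] 17.425 [-0.619   0.5142  2.7458] 0.760823265579621
[6.57168861e-02 1.54899627e-01 1.49474211e-04]
```

View pics/t8.png

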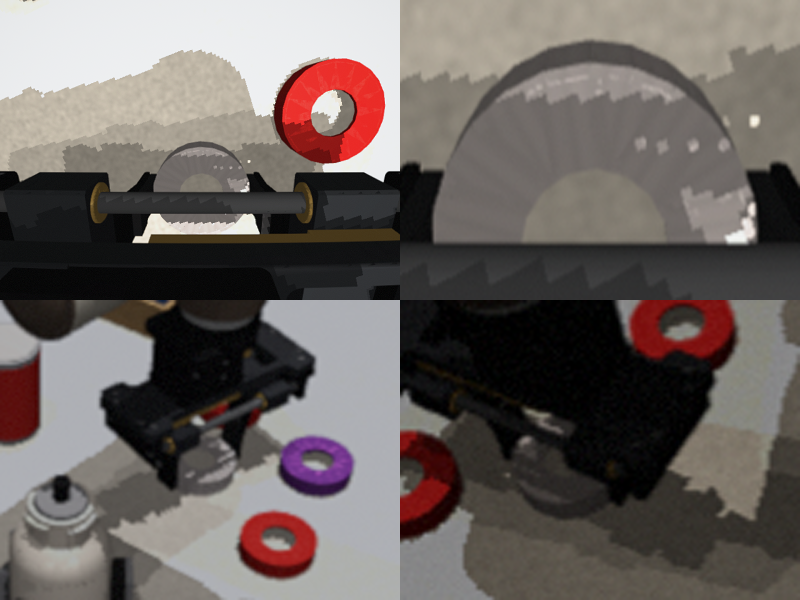

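>>> {"op": "servo_tool", "data": {
  "slide": [
    [0,0,0.1],
    [0,0,0.4],
    [0,0,0.8],
    [0,0,0.9],
    [0,0,0.7],
    [0,0.2,0.3],
    [0.03,0.6,0.1],
    [0.03,0.8,0],
    [0.03,0.8,0],
    [0.03,0.7,0],
    [0.03,0.45,0],
    [0,0,0]
  ],
  "twist": [
    [0,0,0],
    [0,0,0],
    [0,0,0],
    [0,0,0],
    [0,0,0],
    [0,0,0],
    [0,0,0],
    [0,0,0],
    [0,0,0],
    [0,0,0],
    [0,0,0],
    [0,0,0]
  ],
  "gripper": [1,1,1,1,1,1,1,1,1,1,1,1]
}}

```text
time_s: 19.08
tcp_pos: [0.5614, -0.0413, 0.2003]
ee_rot: [[0.942, -0.336, -0.003], [-0.336, -0.942, 0.0], [-0.003, 0.001, -1.0]]
wrist_force: [0.2, -0.3, -0.9]
gripper_width: 0.763
```

>>> {"op": "servo_tool", "data": {
  "slide": [
    [0,0,0],
    [0,0,0],
    [0,0,0],
    [0,0,0]
  ],
  "twist": [
    [0,0,0],
    [0,0,0],
    [0,0,0],
    [0,0,0]
  ],
  "gripper": [1,1,1,1]
}}

```text
time_s: 19.58
tcp_pos: [0.5624, -0.0441, 0.2018]
ee_rot: [[0.94, -0.34, -0.0], [-0.34, -0.94, 0.0], [-0.0, 0.0, -1.0]]
wrist_force: [0.3, 0.0, -1.0]
gripper_width: 0.762
```

```bash
python3 snap.py g4; python3 - <<'E'
from rel import *
c,s=pickle.load(open("g4.pkl","rb")); i=c["image"]
cv2.imwrite("pics/g4z.png",cv2.resize(i[150:330,220:430],None,fx=3.3,fy=3.3,interpolation=cv2.INTER_CUBIC))
print(s["ee_rot"])
for z in(.0032,.0042,.0052): print(fit_disk(c,s,z,rad=.0336,angs=np.linspace(-40,40,41)))
E
```

```text
[ 0.5624 -0.0441  0.2018] [ 11.9678  17.055  -10.0789  -0.0018 -62.8704  58.1411] 19.575 [ 0.3264  0.02   -0.9638] 0.7624028172707311
[[ 0.94034 -0.34025 -0.00008]
 [-0.34025 -0.94034  0.00001]
 [-0.00008  0.00002 -1.     ]]
(array([0.00096, 0.00021]), np.float64(0.0013876279995606133), 41)
(array([0.00128, 0.0014 ]), np.float64(0.0013948291706955308), 39)
(array([0.0011 , 0.00142]), np.float64(0.00139744039572621), 39)
```

View pics/g4z.png

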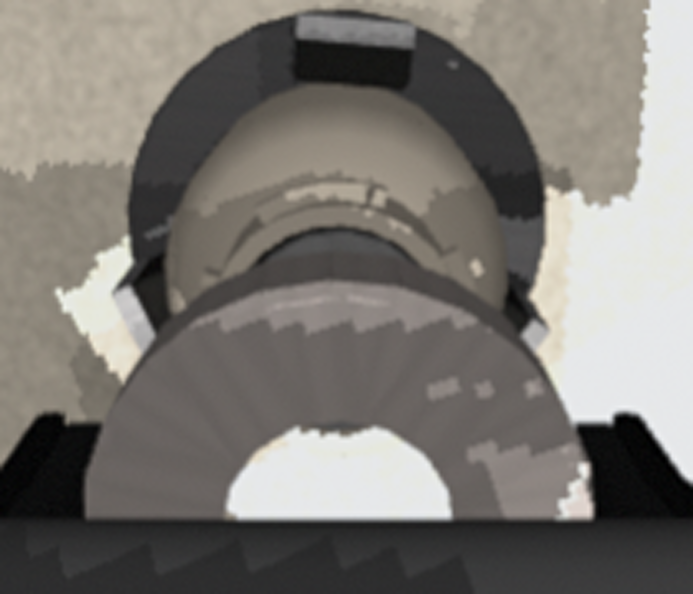

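```bash
python3 - <<'E'
from rel import *
c,s=pickle.load(open("g4.pkl","rb")); tc=toolcam(c,s)
F=3.3
i=cv2.resize(c["image"][150:330,220:430],None,fx=F,fy=F,interpolation=cv2.INTER_CUBIC)
for (z,col,R) in((.0042,(0,255,0),.0336),(-.0138,(0,0,255),.0336),(-.0138,(255,0,0),.015)):
    u=proj(tc,circ(0,0,z,R,200)); u=((u-[220,150]+.5)*F-.5)
    cv2.polylines(i,[np.round(u*8).astype(int)],True,col,1,cv2.LINE_AA,3)
cv2.imwrite("pics/g4o.png",i)
E
```

```text
(no output)
```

View pics/g4o.png

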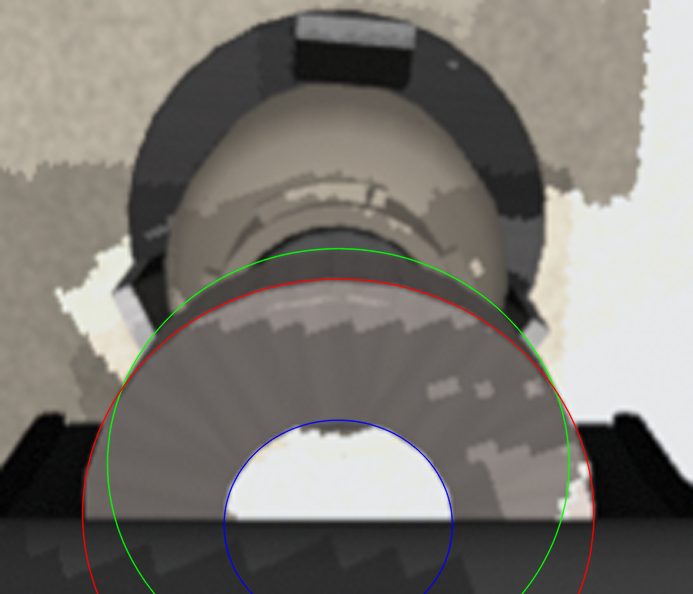

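The projected ring circles match the image to about 0.4 mm. I'll go down over the knob to just above the rim.

>>> {"op": "servo_tool", "data": {
  "slide": [
    [0.01,0.007,-0.2],
    [0,0,-0.4],
    [0,0,-0.3],
    [0,0,-0.2],
    [0,0,-0.1],
    [0,0,0],
    [0,0,0],
    [0,0,0]
  ],
  "twist": [
    [0,0,0],
    [0,0,0],
    [0,0,0],
    [0,0,0],
    [0,0,0],
    [0,0,0],
    [0,0,0],
    [0,0,0]
  ],
  "gripper": [1,1,1,1,1,1,1,1]
}}

```text
time_s: 20.62
tcp_pos: [0.5635, -0.0431, 0.1305]
ee_rot: [[0.941, -0.339, 0.001], [-0.339, -0.941, 0.0], [0.001, -0.001, -1.0]]
wrist_force: [-0.6, 0.2, -1.3]
gripper_width: 0.763
```

```bash
python3 snap.py g5; python3 - <<'E'
from rel import *
c,s=pickle.load(open("g5.pkl","rb")); i=c["image"]
b=r.capture("side")["image"];a=r.capture("scene")["image"]
tile([i,i[210:330,220:420],a[160:250,255:375],b[180:270,275:395]],"t9.png",400,300)
E
```

```text
[ 0.5635 -0.0431  0.1305] [ 12.055   21.0169 -15.4944   0.0056 -53.4105  58.1091] 20.625 [-0.5733  0.1975 -1.3331] 0.763228748772348
```

View pics/t9.png

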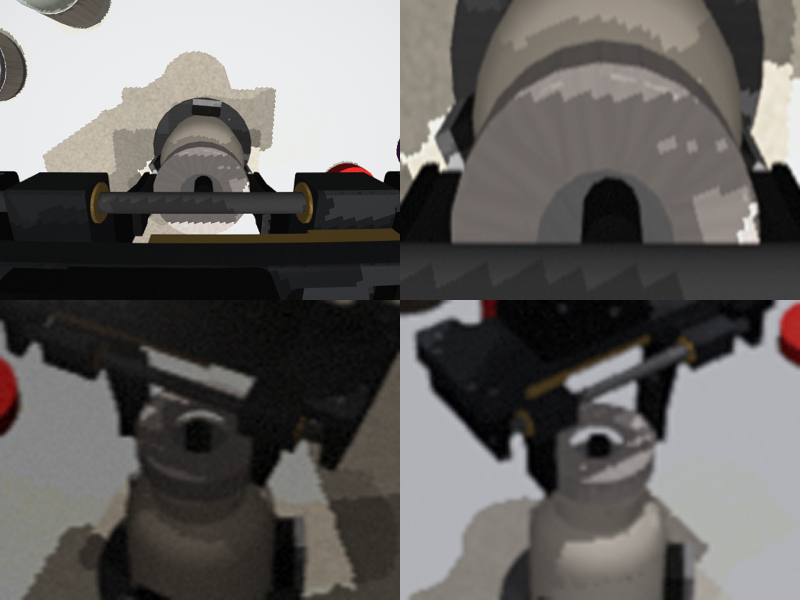

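The ring is over the knob and centred, so I'll feel my way down.

>>> {"op": "servo_tool", "data": {
  "slide": [
    [-0.005,-0.009,-0.04],
    [0,0,-0.04],
    [0,0,-0.03],
    [0,0,0],
    [0,0,0]
  ],
  "twist": [
    [0,0,0],
    [0,0,0],
    [0,0,0],
    [0,0,0],
    [0,0,0]
  ],
  "gripper": [1,1,1,1,1]
}}

```text
time_s: 21.4
tcp_pos: [0.5628, -0.0437, 0.1233]
ee_rot: [[0.941, -0.339, 0.0], [-0.339, -0.941, -0.0], [0.0, 0.0, -1.0]]
wrist_force: [0.3, -0.8, -1.3]
gripper_width: 0.764
```

>>> {"op": "servo_tool", "data": {
  "slide": [
    [0,0,-0.015],
    [0,0,-0.015],
    [0,0,0]
  ],
  "twist": [
    [0,0,0],
    [0,0,0],
    [0,0,0]
  ],
  "gripper": [1,1,1]
}}

```text
time_s: 21.78
tcp_pos: [0.5627, -0.0437, 0.1213]
ee_rot: [[0.941, -0.339, -0.0], [-0.339, -0.941, -0.0], [-0.0, 0.0, -1.0]]
wrist_force: [0.2, -0.3, -1.5]
gripper_width: 0.767
```

>>> {"op": "servo_tool", "data": {
  "slide": [
    [0,0,-0.015],
    [0,0,-0.015],
    [0,0,0]
  ],
  "twist": [
    [0,0,0],
    [0,0,0],
    [0,0,0]
  ],
  "gripper": [1,1,1]
}}

```text
time_s: 22.15
tcp_pos: [0.5629, -0.0437, 0.12]
ee_rot: [[0.941, -0.339, 0.0], [-0.339, -0.941, -0.0], [0.0, -0.0, -1.0]]
wrist_force: [-1.3, 0.2, 1.4]
gripper_width: 0.767
```

>>> {"op": "servo_tool", "data": {
  "slide": [
    [0,0,-0.015],
    [0,0,0],
    [0,0,0]
  ],
  "twist": [
    [0,0,0],
    [0,0,0],
    [0,0,0]
  ],
  "gripper": [1,1,1]
}}

```text
time_s: 22.52
tcp_pos: [0.5629, -0.0437, 0.12]
ee_rot: [[0.941, -0.339, 0.001], [-0.339, -0.941, -0.0], [0.001, -0.0, -1.0]]
wrist_force: [-2.7, 1.4, 6.7]
gripper_width: 0.767
```

Contact at a tip height of 0.120 means the underside is about 6.2 mm below the rim, with the lugs resting on the threads. Stiffness is about 6 N/mm. I'll turn clockwise.

>>> {"op": "servo_tool", "data": {
  "slide": [
    [0,0,-0.007],
    [0,0,-0.007],
    [0,0,0]
  ],
  "twist": [
    [0,0,-1],
    [0,0,-1],
    [0,0,0]
  ],
  "gripper": [1,1,1]
}}

```text
time_s: 22.9
tcp_pos: [0.5638, -0.0439, 0.1191]
ee_rot: [[0.85, -0.526, 0.003], [-0.526, -0.85, -0.001], [0.002, -0.001, -1.0]]
wrist_force: [0.3, -1.3, 5.0]
gripper_width: 0.763
```

```bash
python3 -c "
from station import r
s=r.sense();print(s['tcp_pos'],s['wrist_force'],s['moment'],s['joints'])"
```

```text
[ 0.56384467 -0.04393387  0.11907626] [ 0.29285983 -1.33600254  5.02572236] [-0.40112923  0.24074438 -0.01528828] [ 11.99176769  21.75075634 -16.28869777   0.07751395 -51.82224359
  46.21864556]
```

>>> {"op": "servo_tool", "data": {
  "slide": [
    [0,0,-0.005],
    [0,0,-0.005],
    [0,0,0]
  ],
  "twist": [
    [0,0,-1],
    [0,0,-1],
    [0,0,0]
  ],
  "gripper": [1,1,1]
}}

```text
time_s: 23.28
tcp_pos: [0.5638, -0.0438, 0.1182]
ee_rot: [[0.723, -0.691, 0.002], [-0.691, -0.723, -0.0], [0.002, -0.002, -1.0]]
wrist_force: [-0.1, -1.7, 4.3]
gripper_width: 0.764
```

>>> {"op": "servo_tool", "data": {
  "slide": [
    [0,0,-0.005],
    [0,0,-0.005],
    [0,0,0]
  ],
  "twist": [
    [0,0,-1],
    [0,0,-1],
    [0,0,0]
  ],
  "gripper": [1,1,1]
}}

```text
time_s: 23.65
tcp_pos: [0.5633, -0.0435, 0.1171]
ee_rot: [[0.564, -0.826, 0.001], [-0.826, -0.564, 0.0], [0.0, -0.001, -1.0]]
wrist_force: [0.9, 0.3, 4.4]
gripper_width: 0.766
```

>>> {"op": "servo_tool", "data": {
  "slide": [
    [0,0,-0.005],
    [0,0,-0.005],
    [0,0,0]
  ],
  "twist": [
    [0,0,-1],
    [0,0,-1],
    [0,0,0]
  ],
  "gripper": [1,1,1]
}}

```text
time_s: 24.02
tcp_pos: [0.5618, -0.0436, 0.115]
ee_rot: [[0.38, -0.925, -0.002], [-0.925, -0.38, 0.0], [-0.001, 0.002, -1.0]]
wrist_force: [0.3, -0.5, -1.7]
gripper_width: 0.763
```

```bash
python3 snap.py g6; python3 - <<'E'
from rel import *
c,s=pickle.load(open("g6.pkl","rb")); i=c["image"]; print(s["moment"],s["ee_rot"])
b=r.capture("side")["image"];a=r.capture("scene")["image"]
tile([i,i[210:330,220:420],a[160:250,255:375],b[180:270,275:395]],"t10.png",400,300)
E
```

```text
[ 0.5618 -0.0436  0.115 ] [ 12.0091  21.9783 -16.578   -0.0565 -51.5795  10.3797] 24.025 [ 0.304  -0.5435 -1.6529] 0.7625175285567276
[-0.0028   0.10964  0.00962] [[ 0.38032 -0.92485 -0.00248]
 [-0.92485 -0.38032  0.00026]
 [-0.00119  0.00219 -1.     ]]
```

View pics/t10.png

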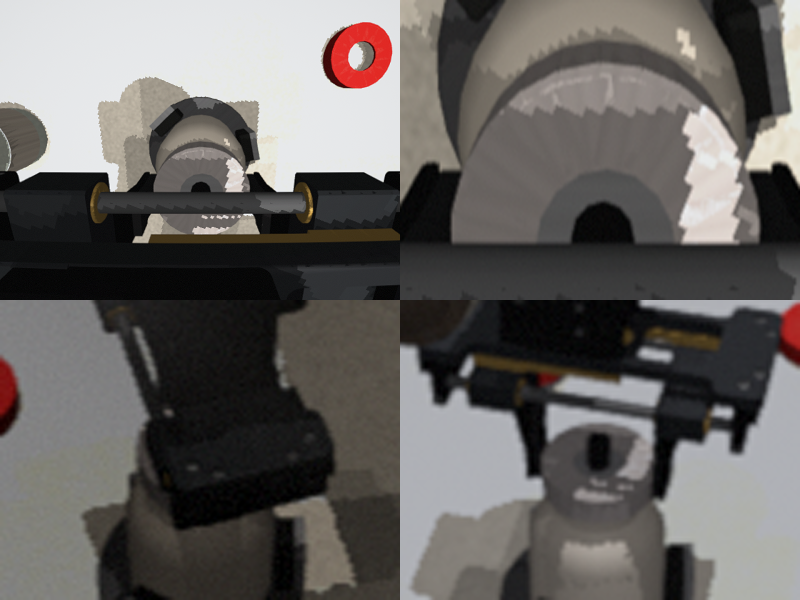

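The force has gone, so the lugs have dropped into the gaps. I'll lower until the ring rests on the disk.

>>> {"op": "servo_tool", "data": {
  "slide": [
    [0.01,0,-0.01],
    [0,0,-0.01],
    [0,0,0],
    [0,0,0]
  ],
  "twist": [
    [0,0,0],
    [0,0,0],
    [0,0,0],
    [0,0,0]
  ],
  "gripper": [1,1,1,1]
}}

```text
time_s: 24.68
tcp_pos: [0.5634, -0.0437, 0.1149]
ee_rot: [[0.377, -0.926, 0.0], [-0.926, -0.377, 0.0], [-0.0, -0.0, -1.0]]
wrist_force: [0.7, -0.1, -0.9]
gripper_width: 0.764
```

>>> {"op": "servo_tool", "data": {
  "slide": [
    [0,0,-0.01],
    [0,0,-0.01],
    [0,0,0],
    [0,0,0]
  ],
  "twist": [
    [0,0,0],
    [0,0,0],
    [0,0,0],
    [0,0,0]
  ],
  "gripper": [1,1,1,1]
}}

```text
time_s: 25.18
tcp_pos: [0.5634, -0.0437, 0.1139]
ee_rot: [[0.377, -0.926, 0.0], [-0.926, -0.377, -0.0], [0.0, -0.0, -1.0]]
wrist_force: [-0.4, -0.4, 1.2]
gripper_width: 0.763
```

Resting on the disk at the expected height. I'll push lightly, turn clockwise and watch the moment.

>>> {"op": "servo_tool", "data": {
  "slide": [
    [0,0,-0.008],
    [0,0,0],
    [0,0,0],
    [0,0,0]
  ],
  "twist": [
    [0,0,0],
    [0,0,-1],
    [0,0,-1],
    [0,0,0]
  ],
  "gripper": [1,1,1,1]
}}

```text
time_s: 25.68
tcp_pos: [0.5639, -0.0439, 0.1138]
ee_rot: [[0.178, -0.984, 0.001], [-0.984, -0.178, -0.0], [0.0, -0.001, -1.0]]
wrist_force: [-0.1, -1.5, 3.5]
gripper_width: 0.763
```

```bash
cat > q.py <<'E'
from station import r
import numpy as np
np.set_printoptions(precision=4,suppress=True)
s=r.sense();R=s['ee_rot'];print(s['time_s'],s['tcp_pos'],s['wrist_force'],s['moment'],'yaw',np.degrees(np.arctan2(R[1,0],R[0,0])),'q6',s['joints'][5],s['gripper_width'])
E
python3 q.py
```

```text
25.675 [ 0.5639 -0.0439  0.1138] [-0.0619 -1.4945  3.5193] [-0.2363  0.274  -0.0417] yaw -79.76320216215132 q6 -1.7653840487777657 0.7627032857897419
```

>>> {"op": "servo_tool", "data": {
  "slide": [
    [0,0,0],
    [0,0,0],
    [0,0,0],
    [0,0,0]
  ],
  "twist": [
    [0,0,-1],
    [0,0,-1],
    [0,0,-0.5],
    [0,0,0]
  ],
  "gripper": [1,1,1,1]
}}

```text
time_s: 26.18
tcp_pos: [0.5638, -0.0439, 0.1137]
ee_rot: [[-0.082, -0.997, 0.001], [-0.997, 0.082, -0.0], [0.0, -0.001, -1.0]]
wrist_force: [-0.1, -0.8, 4.2]
gripper_width: 0.768
```

```bash
python3 q.py
```

```text
26.175 [ 0.5638 -0.0439  0.1137] [-0.0595 -0.8135  4.1824] [-0.3512  0.2714 -0.0307] yaw -94.71622750384398 q6 -16.719030614685945 0.7682770916267898
```

>>> {"op": "servo_tool", "data": {
  "slide": [
    [0,0,0],
    [0,0,0],
    [0,0,0],
    [0,0,0]
  ],
  "twist": [
    [0,0,-0.8],
    [0,0,-0.8],
    [0,0,-0.4],
    [0,0,0]
  ],
  "gripper": [1,1,1,1]
}}

```text
time_s: 26.68
tcp_pos: [0.5638, -0.0438, 0.1137]
ee_rot: [[-0.288, -0.958, 0.001], [-0.958, 0.288, -0.0], [-0.0, -0.001, -1.0]]
wrist_force: [-1.3, -1.2, 4.9]
gripper_width: 0.767
```

```bash
python3 q.py
```

```text
26.675 [ 0.5638 -0.0438  0.1137] [-1.2887 -1.2359  4.8778] [-0.1798  0.1866 -0.0593] yaw -106.72234033769979 q6 -28.720831812185978 0.7671966553982167
```

>>> {"op": "servo_tool", "data": {
  "slide": [
    [0,0,0],
    [0,0,0],
    [0,0,0],
    [0,0,0]
  ],
  "twist": [
    [0,0,-0.8],
    [0,0,-0.8],
    [0,0,-0.4],
    [0,0,0]
  ],
  "gripper": [1,1,1,1]
}}

```text
time_s: 27.18
tcp_pos: [0.5634, -0.0439, 0.1133]
ee_rot: [[-0.48, -0.877, 0.0], [-0.877, 0.48, -0.0], [0.0, -0.0, -1.0]]
wrist_force: [0.1, -1.3, 4.5]
gripper_width: 0.76
```

```bash
python3 q.py
```

```text
27.175 [ 0.5634 -0.0439  0.1133] [ 0.069  -1.2941  4.4875] [-0.3964  0.1811  0.1183] yaw -118.7117039097575 q6 -40.711113180442496 0.7604149810956371
```

The threads have engaged (sinking, moment rising). I'll use smaller steps.

>>> {"op": "servo_tool", "data": {
  "slide": [
    [0,0,0],
    [0,0,0],
    [0,0,0]
  ],
  "twist": [
    [0,0,-0.5],
    [0,0,-0.5],
    [0,0,0]
  ],
  "gripper": [1,1,1]
}}

```text
time_s: 27.55
tcp_pos: [0.5632, -0.0439, 0.113]
ee_rot: [[-0.569, -0.822, -0.001], [-0.822, 0.569, -0.0], [0.001, 0.0, -1.0]]
wrist_force: [-0.2, -1.9, 1.5]
gripper_width: 0.76
```

```bash
python3 q.py
```

```text
27.55 [ 0.5632 -0.0439  0.113 ] [-0.1501 -1.9479  1.4509] [-0.6322  0.0853  0.2806] yaw -124.7037785864449 q6 -46.6997270634443 0.7597581278321972
```

>>> {"op": "servo_tool", "data": {
  "slide": [
    [0,0,0],
    [0,0,0],
    [0,0,0]
  ],
  "twist": [
    [0,0,-0.5],
    [0,0,-0.3],
    [0,0,0]
  ],
  "gripper": [1,1,1]
}}

```text
time_s: 27.92
tcp_pos: [0.5631, -0.0437, 0.1129]
ee_rot: [[-0.636, -0.772, -0.001], [-0.772, 0.636, -0.0], [0.001, 0.0, -1.0]]
wrist_force: [-0.7, -1.6, 0.8]
gripper_width: 0.767
```

```bash
python3 q.py
```

```text
27.925 [ 0.5631 -0.0437  0.1129] [-0.6605 -1.5516  0.7884] [-0.4616  0.1283  1.3143] yaw -129.46523692922554 q6 -51.48798227666629 0.7672639357638386
```

The moment is 1.3 Nm, up from 0.28, and the ring has sunk about 1 mm in total, so it has reached the stop. I'll ease off the torque and release.

>>> {"op": "servo_tool", "data": {
  "slide": [
    [0,0,0],
    [0,0,0]
  ],
  "twist": [
    [0,0,0.1],
    [0,0,0]
  ],
  "gripper": [1,1]
}}

```text
time_s: 28.18
tcp_pos: [0.5631, -0.0437, 0.1129]
ee_rot: [[-0.63, -0.776, -0.001], [-0.776, 0.63, 0.0], [0.0, 0.001, -1.0]]
wrist_force: [-1.1, -2.0, -0.4]
gripper_width: 0.764
```

```bash
python3 q.py
```

```text
28.175 [ 0.5631 -0.0437  0.1129] [-1.1349 -2.0236 -0.395 ] [-0.4616  0.1427  0.8129] yaw -129.0620560824333 q6 -51.028592752658874 0.7642701877519171
```

>>> {"op": "servo_tool", "data": {
  "slide": [
    [0,0,0],
    [0,0,0],
    [0,0,0],
    [0,0,0],
    [0,0,0],
    [0,0,0]
  ],
  "twist": [
    [0,0,0.08],
    [0,0,0],
    [0,0,0],
    [0,0,0],
    [0,0,0],
    [0,0,0]
  ],
  "gripper": [1,0.2,0.1,0,0,0]
}}

```text
time_s: 28.92
tcp_pos: [0.5634, -0.0437, 0.1133]
ee_rot: [[-0.623, -0.782, 0.0], [-0.782, 0.623, 0.0], [-0.0, -0.0, -1.0]]
wrist_force: [0.5, -0.6, 0.0]
gripper_width: 0.997
```

```bash
python3 q.py; python3 snap.py e1; python3 - <<'E'
from rel import *
c,s=pickle.load(open("e1.pkl","rb")); i=c["image"]
b=r.capture("side")["image"];a=r.capture("scene")["image"]
tile([i,i[210:330,220:420],a[160:250,255:375],b[180:270,275:395]],"t11.png",400,300)
E
```

```text
28.925 [ 0.5634 -0.0437  0.1133] [ 0.4593 -0.5992  0.0028] [0.0191 0.0756 0.0051] yaw -128.5685512633797 q6 -50.55744335008828 0.9966426928571245
[ 0.5634 -0.0437  0.1133] [ 11.9921  22.1596 -16.5953  -0.0051 -51.2387 -50.5574] 28.925 [ 0.4593 -0.5992  0.0028] 0.9966426928571245
```

View pics/t11.png

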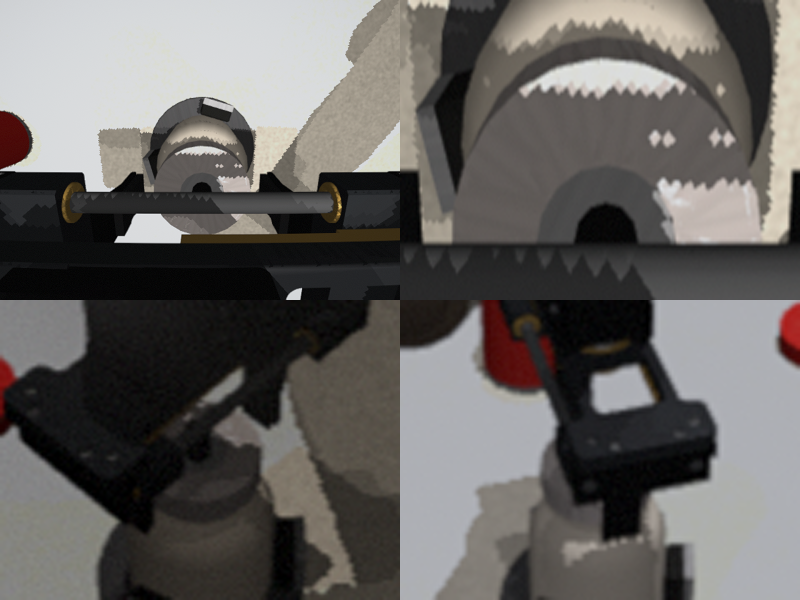

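Released. I'll lift straight up and inspect.

>>> {"op": "servo_tool", "data": {
  "slide": [
    [0,0,0.1],
    [0,0,0.3],
    [0,0,0.6],
    [0,0,0.6],
    [0,0,0.2],
    [0.5,0.6,0],
    [0.2,0.3,0],
    [0,0,0],
    [0,0,0],
    [0,0,0]
  ],
  "twist": [
    [0,0,0],
    [0,0,0],
    [0,0,0],
    [0,0,0],
    [0,0,0],
    [0,0,0],
    [0,0,0],
    [0,0,0],
    [0,0,0],
    [0,0,0]
  ],
  "gripper": [0,0,0,0,0,0,0,0,0,0]
}}

```text
time_s: 30.32
tcp_pos: [0.6048, 0.0096, 0.2211]
ee_rot: [[-0.624, -0.782, -0.001], [-0.782, 0.624, -0.0], [0.001, 0.0, -1.0]]
wrist_force: [0.1, -0.2, 0.3]
gripper_width: 1.001
```

```bash
python3 snap.py e2; python3 - <<'E'
from rel import *
c,s=pickle.load(open("e2.pkl","rb")); i=c["image"]
B=r.capture("side");A=r.capture("scene");b=B["image"];a=A["image"]; tc=toolcam(c,s)
o=cv2.resize(i,None,fx=1,fy=1)
M=np.array([.5628,-.0435]); 
for h,R,col in((.127,.0336,(0,0,255)),(.109,.0336,(0,255,0)),(.127,.015,(255,0,0))):
    T=(circ(*M,h,R)-s["tcp_pos"])@s["ee_rot"]; u=proj(tc,T)
    cv2.polylines(o,[np.round(u*8).astype(int)],True,col,1,cv2.LINE_AA,3)
u=proj(tc,((np.array([[.5628,-.0435,.127]])-s["tcp_pos"])@s["ee_rot"]))[0].astype(int); print(u)
v0=max(0,u[1]-60)
tile([i[v0:v0+120,u[0]-80:u[0]+80],o[v0:v0+120,u[0]-80:u[0]+80],a[160:250,255:375],b[180:270,275:395]],"t12.png",400,300)
cv2.imwrite("pics/sceneE.png",a)
E
```

```text
[0.6048 0.0096 0.2211] [ 16.2314  20.1599  -2.6187  -0.0022 -67.2616 -54.8259] 30.325 [ 0.1056 -0.1917  0.3464] 1.0006374086499934
[321 146]
```

View pics/t12.png

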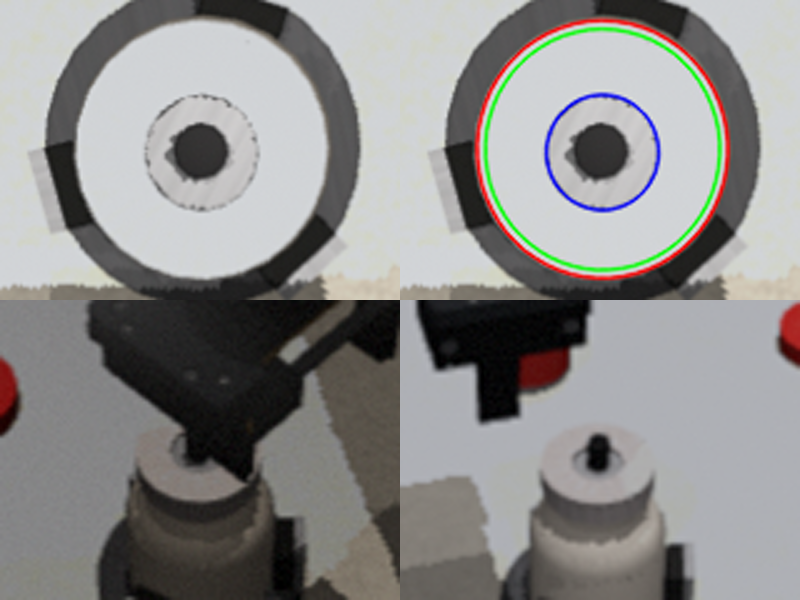

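View pics/sceneE.png

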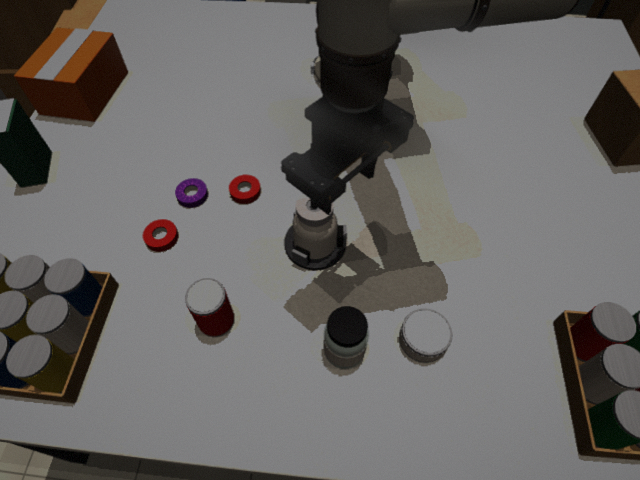

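The ring is level and concentric at the predicted height, with the wrist-image outline matching at about (321,146). The tins and spread jar look unmoved, and the gripper is clear. Handing in.

```bash
python3 -c "
from station import r
print(r.finish_job())"
```

```text
the job is handed in; nothing more can be done
None
```

The jar is closed and I handed the job in after about 30 s on the robot's clock; `finish_job` gave no verdict.

**Disk:** I set it in the mouth, found at (0.5628, -0.0435), and let go of it. No contact force showed on the way in, and it sat level and centred before the ring came near.

**Ring:** I gripped the grey ring, set it on the jar and felt the lugs on the threads. About 48° clockwise they dropped into the gaps and the ring came to rest on the disk. A further 62° or so tightened it: it sank about 1 mm and the moment rose from 0.28 to 1.3 Nm at the stop. I then eased the torque off and let go.

**Last checks:**
- **Ring position:** its outline in the wrist camera matched the expected height and centre by eye.
- **Other items:** the tins and the spread jar look the same in the before and after pictures, and the gripper is clear of everything.
- **Clamping force:** I could not measure it. From the 1 mm sink I estimate 18–20 N.
- **Disagreement:** while turning on the threads, the ring read up to about 2 mm lower than the stated thread range (9 mm below the rim against 7 mm). The later heights, resting on the disk and at the stop, agreed to within about 0.5 mm.

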